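Load the battery packs into the latched charging rack and start it with the key

ROBOT

A 6-joint arm with a two-finger parallel gripper is mounted at the origin on a cart in front of the work surface, level with it; the furniture and walls round the work are solid. World frame = base frame: x ahead of the robot, y to its left, z up, the work surface at z = 0. Lengths are in m, angles in rad, forces in N, time in s.
With the tool pointing down it reaches from about 0.25 to 0.725 m from the base axis. Payload 4 kg.
Tool frame: the origin (TCP) lies on the centre line of the jaws, within the pads' length; the fingertips stand 14 mm ahead of it and the grasp point (between the pads) lies 5 mm behind it; z points along the fingers, x is the direction in which the jaws open and shut, and the axes are right-handed (so a half turn about z gives the same grasp; the last joint's range is limited). The gripper opens to 85 mm and grips with 20 to 120 N. Pads are 22 mm wide; open, the fingers measure 114 mm over their backs; the gripper's body (76 mm by 85 mm) begins 54 mm behind the grasp point. The pads swing forward as they close: fully open they stand 13 mm farther back than shut.
Start: joints at [1.226, 0.241, 0.005, 1.335, 0, 1.571], TCP at [0.169, 0.471, 0.245] pointing down, gripper open.
Joint ranges: [-2.72, 2.72], [-1.05, 1.87], [-1.09, 1.28], [-1.99, 2.15], [-1.42, 1.44], [-3.14, 3.14]. Speed limits (rad/s): [2.79, 2.79, 3.14, 3.14, 3.14, 3.14].

INTERFACE

Orientations are given as a unit quaternion [x, y, z, w].
In Python, from workcell import get_obs, optics, ticket gives the robot as it stands.
- The arm moves only by the shell command python3 -m inch 'ROWS'. ROWS is JSON, a list that holds one entry, the list of rows, each a list of 5 numbers: the finger opening in cm, from 0 to 8.54, then the shift along the tool's x, y, z in cm, then the turn about the tool's z in degrees. In form: [[[fingers, dx, dy, dz, roll], ...]]. A call has exactly 5 rows; each row is the pose to reach, as a shift and turn from the pose measured when the call began, along the tool's axes at that moment; what a row does not reach only later rows make up. A row lasts 1/8 s, in which the tool goes at most 62.5 mm and 10.7 degrees, less where a joint would pass 70% of its speed; a pose out of reach is approached as far as the arm can. A call with a gripper value outside its range is refused whole. The fingers move at their own pace and stop on an object; the grip force is fixed at half the most. Time passes only in rows, so rows that repeat a pose let the fingers close, or fill a call up. It gives the time, the measured TCP pose, the force and the opening at its end, in the units of the state.
- get_obs(): the state, without advancing time (a new reading comes with each control period).
- optics.camera(name): name is "side" or "top"; returns (picture, depth): 384x512x3 uint8, red, green, blue; 384x512 float32, m along the optical axis (not along the pixel's ray), 0 where there is no reading.
- optics.camera_info(name): a dict with "vfov" (degrees; the focal length in pixels is half the picture's height over the tangent of half this angle, whatever the lens; pixels are square), "cx", "cy" (the principal point, pixels), "R" (3x3) and "t" (3): a world point X has camera coordinates R X + t. Camera axes: x right, y down, z forward; pixel columns grow to the right and rows downward; lengths in m; the calibration is good to about 2 mm. A picture is of the moment at which its call begins. camera_info takes no time and is no camera call.
- ticket.job_done(): hands the job in, once; it reports no verdict.
The state is a dict: "clock": time; "joint_pos": joint angles; "joint_vel": joint speeds; "tau": joint torques, N m; "eef_pos": TCP position; "tool_rot": TCP orientation; "ft_force": force on the tool from outside, world axes, zero at the start; "ft_torque": the same for the moment, N m; "grip_width": finger opening in m.
Only numpy, scipy, OpenCV 4.12 (cv2) and the standard library are available. Lean on these libraries where they do the work, as an engineer would, in place of code of your own. Each camera call takes 0.05 s, during which the arm holds its last target.

TASK

Take the charged battery pack out of the charging rack (press its latch to free it) and stand it in the tray. Load every pack from the bench into the rack, one to a bay: press the bay's latch open, push the pack fully home with its long overhang under the latch, so that the latch snaps shut over it. When all that is done, start the charge with the key: insert it, turn it clockwise to its stop and back home, withdraw it and hang it upright in its stand again. Leave no latch open, and do not topple or push away the other things.

Things in the scene. Friction and masses are not known exactly. Their poses are not given: they have to be found in the camera images.
- rack: grey charging rack, fixed. Origin on the bench under the middle bay; front faces -x, bays in a row along y, 76 mm apart, then the key lock at the right end. Deck (top) at z = 62 mm. A rear wall, x 45 to 57 mm, stands to z = 104 mm; latch hooks to 84 mm. Ends at y = +118 and -184 mm.
- bay1 (a point): left (+y) bay: centre of its mouth on the deck, axes as the rack. Well 63 (x) x 59 (y) x 47 mm deep, 1.5 mm clearance round a pack's lower body. A seated pack hangs by its plate on the deck: pack x along rack x, its origin 45 mm below this point.
- latch1 (a joint): steel latch before the left (+y) bay, rad: 0 shut, 0.44 open; past 0.22 it flips and stays, either way. Thumb tab 22 mm wide (y), top 65 mm high; press it 93 mm before (-x) the bay centre straight down by 13 mm (3 to 5 N) to open. Shut, its hook (2 mm over a seated plate) blocks the bay. Open, its toe stands 8 mm above deck; a pack pushed down (5 to 8 N) drives it shut.
- bay2 (a point): middle bay: centre of its mouth on the deck, axes as the rack. Well 63 (x) x 59 (y) x 47 mm deep, 1.5 mm clearance round a pack's lower body. A seated pack hangs by its plate on the deck: pack x along rack x, its origin 45 mm below this point.
- latch2 (a joint): steel latch before the middle bay, rad: 0 shut, 0.44 open; past 0.22 it flips and stays, either way. Thumb tab 22 mm wide (y), top 65 mm high; press it 93 mm before (-x) the bay centre straight down by 13 mm (3 to 5 N) to open. Shut, its hook (2 mm over a seated plate) blocks the bay. Open, its toe stands 8 mm above deck; a pack pushed down (5 to 8 N) drives it shut.
- bay3 (a point): right (-y) bay: centre of its mouth on the deck, axes as the rack. Well 63 (x) x 59 (y) x 47 mm deep, 1.5 mm clearance round a pack's lower body. A seated pack hangs by its plate on the deck: pack x along rack x, its origin 45 mm below this point.
- latch3 (a joint): steel latch before the right (-y) bay, rad: 0 shut, 0.44 open; past 0.22 it flips and stays, either way. Thumb tab 22 mm wide (y), top 65 mm high; press it 93 mm before (-x) the bay centre straight down by 13 mm (3 to 5 N) to open. Shut, its hook (2 mm over a seated plate) blocks the bay. Open, its toe stands 8 mm above deck; a pack pushed down (5 to 8 N) drives it shut.
- pack1: battery pack, 300 g, stands upright. Origin: centre of its foot's underside. Lower body 60 (x) x 56 (y) x 45 mm high, foot tapered 3 mm. On it a plate 14 mm thick (z 45 to 59), 64 wide, that overhangs: x -52 to +38 mm; the long overhang, -x, is its front, to be caught by the latch. On the plate a grip 46 (x) x 18 (y) x 36 mm, centred at x = 0, top at z = 95 mm. None if absent.
- pack2: battery pack, 300 g, stands upright. Origin: centre of its foot's underside. Lower body 60 (x) x 56 (y) x 45 mm high, foot tapered 3 mm. On it a plate 14 mm thick (z 45 to 59), 64 wide, that overhangs: x -52 to +38 mm; the long overhang, -x, is its front, to be caught by the latch. On the plate a grip 46 (x) x 18 (y) x 36 mm, centred at x = 0, top at z = 95 mm. None if absent.
- pack3: battery pack, 300 g, stands upright. Origin: centre of its foot's underside. Lower body 60 (x) x 56 (y) x 45 mm high, foot tapered 3 mm. On it a plate 14 mm thick (z 45 to 59), 64 wide, that overhangs: x -52 to +38 mm; the long overhang, -x, is its front, to be caught by the latch. On the plate a grip 46 (x) x 18 (y) x 36 mm, centred at x = 0, top at z = 95 mm. None if absent.
- charged1: charged pack that sits latched in the left (+y) bay at the start (one of the three bays holds one; the other two of these are None). Shape, axes and origin as pack1. To free it, press its bay's latch open: the toe lifts its front by about 8 mm; then lift it out by the grip.
- charged2: charged pack that sits latched in the middle bay at the start (one of the three bays holds one; the other two of these are None). Shape, axes and origin as pack1. To free it, press its bay's latch open: the toe lifts its front by about 8 mm; then lift it out by the grip.
- charged3: charged pack that sits latched in the right (-y) bay at the start (one of the three bays holds one; the other two of these are None). Shape, axes and origin as pack1. To free it, press its bay's latch open: the toe lifts its front by about 8 mm; then lift it out by the grip.
- tray: low black open tray for charged packs, fixed, 100 (x) x 110 (y) mm, floor and walls 3 mm thick, 22 mm high; origin under its centre. Inside 94 x 104 mm: the charged pack stands on its floor (3 mm above the bench), any way round.
- keyhole (a point): centre of the keyhole, on the upper face of the steel lock plate (z = 65 mm), 151 mm to the right (-y) of the middle bay. Slot 27 mm along rack x, 9 mm along y; the key goes straight down, bit along rack x, until its collar rests on the plate. Turned, the bit is caught under the plate.
- barrel (a joint): lock barrel in rad: 0 home (keyhole slots in line), 1.2 the stop; grows clockwise seen from above. Light return spring (0.06 N m at the stop). Up to 0.2 rad of play between bit and barrel, so turn the key that much past the stop.
- key: switch key, 50 g, hanging upright in its stand. Origin: underside of the bit, at the key's axis; z up. Bit 24 (x) x 6 (y) x 8 mm, tapered 2 mm at its foot; shaft 8 mm thick; collar 22 mm across, z 30 to 34; bow: upright disc 40 mm across, 10 mm thick along y, centred at z = 60 mm. Fully in, origin is 30 mm below the lock plate's face.
- key_stand: small steel stand for the key, fixed; 57 (x) x 56 mm base, top plate 5 mm thick with its upper face at z = 55 mm. The plate has a 12 mm wide notch along x, open to the front (-x), closed 18 mm behind the hanging key's axis.
- hang (a point): where the key hangs: upper face of the stand's plate, in the notch, 22 mm behind its open front end; axes as the stand. The key's collar rests here, bit along the notch (so it passes straight up and down through it).
- flux_bottle: bystander: small white flux bottle, 34 mm across, 95 mm high; origin under its centre.
- solder_spool: bystander: solder spool, 76 mm across, 49 mm high; origin under its centre.
- tape_black: bystander: roll of black tape lying flat, 57 mm across, 18 mm high; origin under its centre.
- side_cutters: bystander: side cutters lying along y, 42 x 136 x 10 mm; origin under the centre.

How it is judged:
By the outcome, as a careful person would: the job done as asked, in the order asked, and still so for the second after the job is handed in, with the robot touching nothing.
Of charged1, charged2, charged3 only 1 to 1 are there at a start; the rules pass over those that are not, and their reading is None.
Of pack1, pack2, pack3 only 2 to 3 are there at a start; the rules pass over those that are not, and their reading is None.
At some moment in a run one of pack1, pack2, pack3 may be knocked a few centimetres aside while the robot is not near it.
It also fails if it takes over 210 s, if anything falls off the work surface, if the arm or the gripper's body presses on something with over 40 N, if the wrist force passes 120 N, or if a joint passes its speed limit or range.

## Working session

There is one attempt and no reset: what is moved stays moved. The work goes in short steps, Python scripts to look and compute and a shell command to move; the robot and the scene stay as the last step left them, time stands still between calls to the robot, and variables do not carry over. Pictures are saved under pics/ and viewed, and the job is handed in when it is done.

```bash
ls; mkdir -p pics
python3 - <<'E'
from workcell import get_obs, optics
import cv2
o=get_obs();print({k:o[k] for k in ('clock','eef_pos','tool_rot','ft_force','grip_width')})
import numpy as np
for n in("side","top"):
    p,d=optics.camera(n);cv2.imwrite(f"pics/{n}0.png",cv2.resize(p[:,:,::-1],(800,600)));i=optics.camera_info(n);print(n,i);np.savez(f"{n}0.npz",p=p,d=d)
E
```

```text
pics
{'clock': 0.0, 'eef_pos': array([0.16879033, 0.4699836 , 0.24440411]), 'tool_rot': array([ 8.17930427e-01,  5.75316148e-01, -8.75119614e-04,  6.16866484e-04]), 'ft_force': array([-0.54173119, -0.35273581, -0.31030565]), 'grip_width': 0.08555522371059038}
side {'vfov': 56.530800389781916, 'cx': 257.67097442084463, 'cy': 195.22807077011294, 'R': array([[ 0.99914926,  0.0411629 ,  0.00252267],
       [ 0.02254599, -0.49399265, -0.86917371],
       [-0.03453153,  0.86849115, -0.49450045]]), 't': array([-0.51843822,  0.07303569,  1.18575638])}
top {'vfov': 43.494785887485165, 'cx': 251.21793195677895, 'cy': 186.5305655443998, 'R': array([[ 0.01629187, -0.99974643,  0.01554517],
       [-0.99476648, -0.01777521, -0.10061652],
       [ 0.10086732, -0.01382458, -0.99480383]]), 't': array([0.04181917, 0.51703933, 1.66564166])}
```

View pics/side0.png

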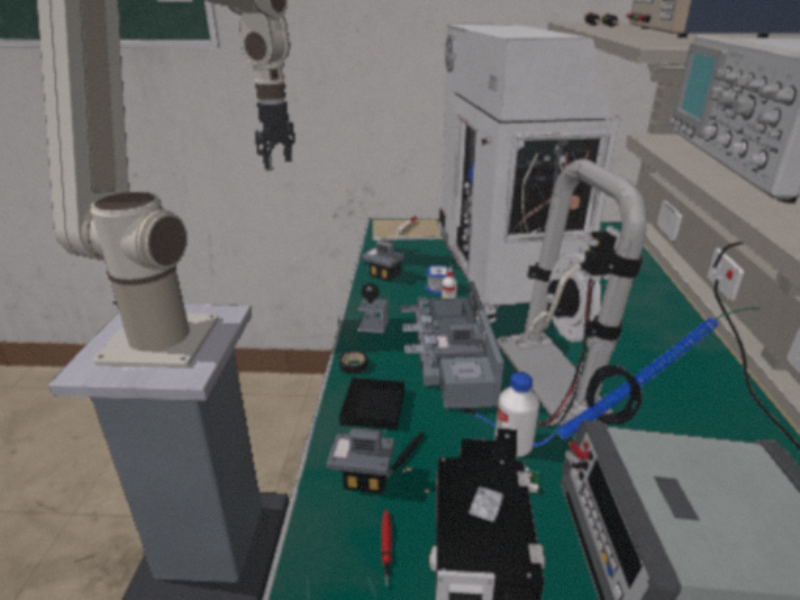

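View pics/top0.png

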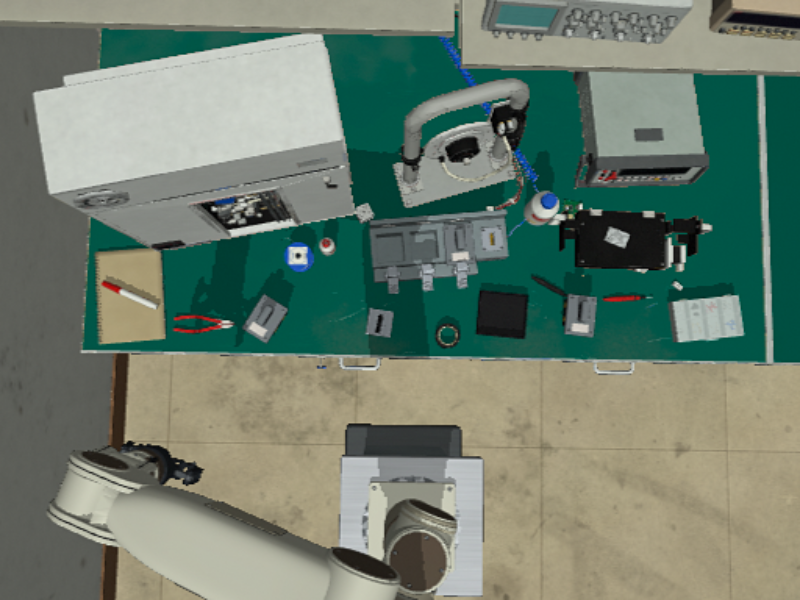

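The overview shows packs at about (265,318) and (580,315) in the top view, the rack at (440,245), stand with key at (380,322), tray at (502,313). I'll zoom in next.

```bash
cat > h.py <<'E'
import numpy as np,cv2
from workcell import get_obs,optics
def K(n):
    i=optics.camera_info(n);f=192/np.tan(np.radians(i['vfov']/2));return f,i['cx'],i['cy'],np.array(i['R']),np.array(i['t'])
def shot(n):
    return optics.camera(n)
def toplane(n,u,v,z):
    f,cx,cy,R,t=K(n);c=-R.T@t;d=R.T@np.array([(u-cx)/f,(v-cy)/f,1.0]);return c+d*(z-c[2])/d[2]
def proj(n,X):
    f,cx,cy,R,t=K(n);p=R@np.asarray(X)+t;return np.array([f*p[0]/p[2]+cx,f*p[1]/p[2]+cy])
def cloud(n,d):
    f,cx,cy,R,t=K(n);v,u=np.mgrid[0:384,0:512];P=np.stack([(u-cx)/f*d,(v-cy)/f*d,d],-1);return (P-t)@R
def crop(p,x0,y0,x1,y1,s,fn):
    c=cv2.resize(p[y0:y1,x0:x1,::-1],None,fx=s,fy=s,interpolation=cv2.INTER_CUBIC);cv2.imwrite(fn,c)
E
python3 - <<'E'
from h import *
z=np.load('top0.npz');p,d=z['p'],z['d']
crop(p,140,125,400,230,3,'pics/top0a.png')
C=cloud('top',d)
for u,v in [(170,203),(371,201),(243,205),(321,200),(285,160),(300,160)]: print((u,v),C[v,u].round(4))
z=np.load('side0.npz');p=z['p'];crop(p,200,130,340,320,3,'pics/side0a.png')
E
```

```text
(170, 203) [0.4488 0.3222 0.0979]
(371, 201) [ 0.4677 -0.3542  0.0908]
(243, 205) [0.4462 0.0782 0.0989]
(321, 200) [ 0.4745 -0.1982  0.0068]
(285, 160) [ 0.6042 -0.0628  0.0793]
(300, 160) [ 0.6057 -0.1147  0.076 ]
```

View pics/top0a.png

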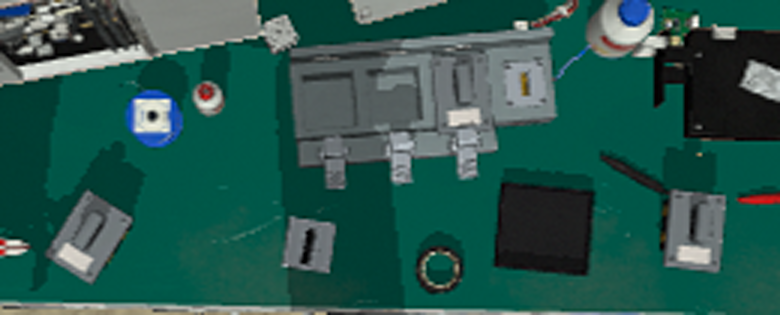

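View pics/side0a.png

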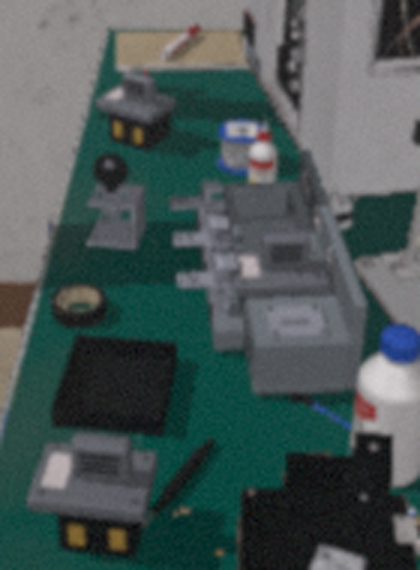

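Run:
```python
from h import *
z=np.load('top0.npz');p,d=z['p'],z['d'];C=cloud('top',d)
def rep(nm,box,z0,z1):
    x0,y0,x1,y1=box;m=np.zeros(d.shape,bool);m[y0:y1,x0:x1]=1;m&=(C[...,2]>z0)&(C[...,2]<z1)&(d>0)
    n,l,s,c=cv2.connectedComponentsWithStats(m.astype(np.uint8))
    k=1+np.argmax(s[1:,4]);m=l==k;P=C[m]
    r=cv2.minAreaRect((P[:,:2]*1000).astype(np.float32))
    print(nm,m.sum(),'z med',P[:,2].mean().round(4),np.median(P[:,2]).round(4),'rect',np.round(r[0],1),np.round(r[1],1),round(r[2],2),'mean',P[:,:2].mean(0).round(4))
    return m
vis=np.zeros((384,512),np.uint8)
for a in [('wall',(230,130,340,190),.094,.115),('deck',(230,130,340,190),.054,.07),('ch grip',(280,140,305,170),.09,.108),
 ('grip3?',(280,135,305,175),.07,.088),('p1plate',(145,180,195,225),.048,.07),('p1grip',(145,180,195,225),.083,.11),('p2plate',(350,180,390,222),.048,.07),('p2grip',(350,180,390,222),.083,.11),
 ('stand',(225,190,258,222),.045,.062),('bow',(225,190,258,222),.07,.13),('tray',(300,180,345,222),.012,.03),('trayfloor',(300,180,345,222),-.005,.010),('lock',(302,140,330,170),.055,.075)]:
    rep(*a)
```

```text
wall 336 z med 0.1033 0.1033 rect [673.5 -45. ] [ 15. 297.] 5.83 mean [ 0.6726 -0.0437]
deck 1099 z med 0.0624 0.0624 rect [624.2 -49.5] [ 90.3 301.7] 5.76 mean [ 0.6294 -0.0664]
ch grip 9 z med 0.1035 0.1067 rect [627.4 -87.1] [13.1  9.2] 8.8 mean [ 0.6274 -0.0857]
grip3? 404 z med 0.0769 0.0765 rect [612.1 -93.7] [109.8  64.3] 5.95 mean [ 0.6134 -0.0924]
p1plate 407 z med 0.0593 0.0593 rect [449.8 330.5] [64.9 89.4] 59.05 mean [0.4478 0.3296]
p1grip 77 z med 0.0941 0.094 rect [455.7 326. ] [19.1 45.2] 60.74 mean [0.4557 0.3259]
p2plate 397 z med 0.0588 0.0589 rect [ 468.2 -364.9] [66.5 89.9] 83.3 mean [ 0.466  -0.3618]
p2grip 78 z med 0.0936 0.0937 rect [ 476.2 -364.5] [18.6 46. ] 84.18 mean [ 0.4751 -0.3636]
stand 190 z med 0.0552 0.0555 rect [446.5  78.9] [51.8 54.6] 82.22 mean [0.4483 0.0783]
bow 38 z med 0.1003 0.1016 rect [441.4  79.7] [10.5 38.6] 80.35 mean [0.441  0.0797]
tray 36 z med 0.0204 0.0204 rect [ 512.9 -168.6] [35.6 82.2] 31.79 mean [ 0.5103 -0.1673]
trayfloor 1590 z med 0.0023 0.0023 rect [ 473.8 -203.1] [147.4 160.1] 0.76 mean [ 0.4735 -0.203 ]
lock 527 z med 0.0635 0.0633 rect [ 630.9 -158.9] [98.  82.6] 5.56 mean [ 0.6355 -0.1605]
```

Charged pack sits in the right bay (bay3); two bench packs. Depth agrees with known heights. I'll refine rack, latches, tray, and key.

Run:
```python
from h import *
z=np.load('top0.npz');p,d=z['p'],z['d'];C=cloud('top',d)
def rect(nm,m):
    n,l,s,c=cv2.connectedComponentsWithStats(m.astype(np.uint8));m=l==1+np.argmax(s[1:,4]);P=C[m];r=cv2.minAreaRect((P[:,:2]*1000).astype(np.float32))
    print(nm,m.sum(),'z',np.median(P[:,2]).round(4),np.round(r[0],1),np.round(r[1],1),round(r[2],2),'mean',(P[:,:2].mean(0)*1000).round(1))
def box(*b):
    m=np.zeros(d.shape,bool);m[b[1]:b[3],b[0]:b[2]]=1;return m
Z=C[...,2]
rect('chgrip',box(280,135,305,175)&(Z>.106)&(Z<.118))
hsv=cv2.cvtColor(p,cv2.COLOR_RGB2HSV)
rect('tray',box(295,178,345,225)&(hsv[...,2]<50)&(Z<.03))
rect('well1',box(236,145,262,172)&(Z<.035)&(Z>0.005)); rect('well2',box(260,145,284,172)&(Z<.035)&(Z>.005))
# slot dark-yellow
print('lock colours');print(p[147:160:2,308:322:2].tolist())
# rack frame heights map around tabs
o=np.array([.6194,-.0173]);a=np.radians(5.8);R=np.array([[np.cos(a),-np.sin(a)],[np.sin(a),np.cos(a)]])
L=(C[...,:2]-o)@R*1000
for k,y in((1,76),(2,0),(3,-76)):
    m=(abs(L[...,1]-y)<9)&(L[...,0]>-112)&(L[...,0]<-20)&(d>0)
    q=np.c_[L[m][:,0],Z[m]*1000];q=q[q[:,0].argsort()];print(k);print([(int(b[:,0].mean()),round(b[:,1].mean(),1)) for b in np.array_split(q,14)])
m=(abs(L[...,1]+76)<8)&(abs(L[...,0])<50);q=np.c_[L[m][:,0],Z[m]*1000];q=q[q[:,0].argsort()];print([(int(b[:,0].mean()),round(b[:,1].mean(),1)) for b in np.array_split(q,14)])
```

```text
chgrip 64 z 0.111 [625.9 -92. ] [44.7 17.5] 1.47 mean [626.6 -91.4]
tray 899 z 0.0044 [ 472.7 -197.3] [109.7 104. ] 84.88 mean [ 472.2 -197.9]
well1 280 z 0.0151 [616.2  59. ] [58.4 58.8] 5.84 mean [617.1  58.9]
well2 265 z 0.0152 [624.2 -17.9] [57.5 56.4] 5.93 mean [624.6 -18. ]
lock colours
[[[90, 95, 97], [125, 131, 135], [153, 159, 167], [151, 159, 165], [152, 160, 165], [153, 159, 166], [145, 152, 157]], [[141, 149, 154], [153, 161, 167], [147, 155, 161], [129, 116, 69], [131, 139, 145], [151, 159, 164], [145, 151, 156]], [[141, 150, 153], [154, 161, 166], [150, 156, 160], [142, 113, 18], [111, 119, 127], [150, 159, 164], [148, 155, 160]], [[125, 133, 136], [153, 160, 166], [153, 161, 169], [130, 103, 15], [100, 108, 115], [152, 159, 164], [152, 159, 164]], [[117, 125, 129], [153, 162, 167], [154, 162, 169], [134, 115, 55], [113, 116, 111], [151, 159, 166], [152, 159, 166]], [[130, 141, 143], [152, 161, 166], [155, 162, 167], [153, 163, 170], [152, 160, 166], [150, 158, 163], [145, 152, 159]], [[114, 126, 126], [85, 89, 92], [155, 164, 169], [153, 162, 167], [151, 159, 165], [15
[... 743 characters left out ...]
[(-107, np.float64(7.9)), (-101, np.float64(30.9)), (-95, np.float64(55.7)), (-88, np.float64(57.9)), (-82, np.float64(54.1)), (-75, np.float64(59.9)), (-70, np.float64(57.5)), (-64, np.float64(82.6)), (-57, np.float64(82.8)), (-51, np.float64(82.1)), (-42, np.float64(76.6)), (-34, np.float64(76.1)), (-26, np.float64(82.2)), (-21, np.float64(94.2))]
[(-44, np.float64(77.8)), (-36, np.float64(76.3)), (-28, np.float64(76.5)), (-22, np.float64(90.2)), (-19, np.float64(113.7)), (-11, np.float64(111.0)), (-5, np.float64(110.2)), (2, np.float64(112.7)), (11, np.float64(110.5)), (18, np.float64(107.2)), (31, np.float64(75.8)), (40, np.float64(75.0)), (45, np.float64(75.3)), (48, np.float64(100.6))]
```

Run:
```python
from h import *
z=np.load('top0.npz');p,d=z['p'],z['d'];C=cloud('top',d);Z=C[...,2]
def rect(nm,m,zz):
    n,l,s,c=cv2.connectedComponentsWithStats(m.astype(np.uint8));m=(l==1+np.argmax(s[1:,4])).astype(np.uint8)
    ct=max(cv2.findContours(m,cv2.RETR_EXTERNAL,cv2.CHAIN_APPROX_NONE)[0],key=len)[:,0]
    v,u=np.nonzero(m)
    P=np.array([toplane('top',a,b,zz)[:2]*1000 for a,b in zip(u,v)],np.float32);r=cv2.minAreaRect(P)
    print(nm,np.round(r[0],1),np.round(r[1],1),round(r[2],2),'mean',P.mean(0).round(1))
def box(*b):
    m=np.zeros(d.shape,bool);m[b[1]:b[3],b[0]:b[2]]=1;return m
rect('well1',box(238,147,261,172)&(Z<.056),.062); rect('well2',box(262,147,285,172)&(Z<.056),.062)
hsv=cv2.cvtColor(p,cv2.COLOR_RGB2HSV)
rect('slot',box(306,145,324,162)&(hsv[...,1]>90),.063)
# side slot
z=np.load('side0.npz');ps=z['p'];ds=z['d'];Cs=cloud('side',ds)
crop(ps,265,185,330,265,8,'pics/side0b.png')
P=Cs[(ds>0)]
for nm,zr,b in [('wall',(.099,.11),None),('p2plate',(.055,.064),None)]:
    m=(Cs[...,2]>zr[0])&(Cs[...,2]<zr[1])&(ds>0)&(Cs[...,0]<.72)&(Cs[...,0]>.4)&(Cs[...,1]<.13)&(Cs[...,1]>(-.2 if nm=='wall' else -.42))
    if nm=='p2plate': m&=(Cs[...,1]<-.3)&(Cs[...,0]<.55)
    n,l,s,c=cv2.connectedComponentsWithStats(m.astype(np.uint8));m=(l==1+np.argmax(s[1:,4]))
    Q=(Cs[m][:,:2]*1000).astype(np.float32);r=cv2.minAreaRect(Q);print(nm,m.sum(),np.round(r[0],1),np.round(r[1],1),round(r[2],2))
```

```text
well1 [610.2  59.9] [65.  61.2] 7.13 mean [611.2  59.1]
well2 [620.1 -17.3] [63.1 58.8] 1.1 mean [619.5 -16.6]
slot [ 635.  -166.4] [24.6  3.5] 0.18 mean [ 633.5 -166.1]
wall 218 [675.5 -46.5] [ 12.  298.3] 5.82
p2plate 591 [ 471.6 -366.1] [66.3 89.8] 85.75
```

View pics/side0b.png

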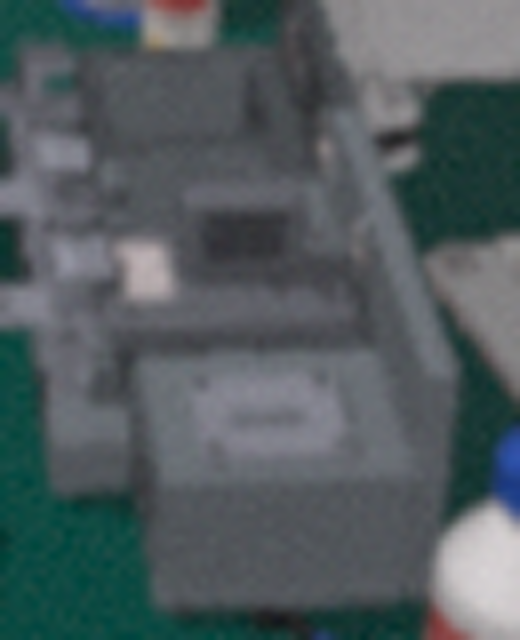

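Slot, wells, wall agree: rack origin ≈ (0.6192, -0.0167), yaw 5.8°. Go press latch3.

```bash
cat >> h.py <<'E'
from scipy.spatial.transform import Rotation as Ro
RO=np.array([.6192,-.0167]);RY=5.82
def rk(x,y,off=(0,0)):
    a=np.radians(RY);return RO+np.array(off)+np.array([x*np.cos(a)-y*np.sin(a),x*np.sin(a)+y*np.cos(a)])/1000
def st():
    o=get_obs();R=Ro.from_quat(o['tool_rot']).as_matrix();a=np.degrees(np.arctan2(R[1,0],R[0,0]))
    print('t%.2f pos'%o['clock'],np.round(o['eef_pos']*1000,1),'ang %.2f'%a,'tilt',np.round(R[:2,2],4),'F',np.round(o['ft_force'],1),'w %.1f'%(o['grip_width']*1000),'j1,6',np.round(o['joint_pos'][[0,5]],2));return o,R,a
def to(x,y,z,ang):
    o,R,a=st();d=R.T@(np.array([x,y,z])-o['eef_pos'])*100
    dr=-((ang-a+180)%360-180);print('-> dx %.2f dy %.2f dz %.2f roll %.1f'%(*d,dr),'world',np.round([x,y,z],4))
E
python3 - <<'E'
from h import *
print(toplane('side',298.5,237.1,.065))
to(*rk(-93,-76),.15,95.8)
E
```

```text
[ 0.63826766 -0.17077695  0.065     ]
t0.10 pos [168.8 470.1 244.5] ang 70.24 tilt [-0.0007 -0.0018] F [ 0.4  1.  -1. ] w 85.3 j1,6 [1.23 1.57]
-> dx -41.44 dy 53.73 dz 9.53 roll -25.6 world [ 0.5344 -0.1017  0.15  ]
```

```bash
python3 -m inch '[[[0,-10,13,0,-8],[0,-13,18,1,-14],[0,-17,23,2,-20],[0,-20,28,3,-25.6],[0,-23,32,4,-25.6]]]'
python3 - <<'E'
from h import *
to(*rk(-93,-76),.13,95.8)
E
```

```text
clock: 0.72
eef_pos: [0.3451, 0.2123, 0.2174]
tool_rot: [0.67, 0.743, -0.001, 0.0]
ft_force: [1.0, 0.2, -0.1]
grip_width: -0.0001
t0.72 pos [345.1 212.3 217.4] ang 95.90 tilt [-0.0001 -0.0014] F [ 1.   0.2 -0.1] w -0.1 j1,6 [0.55 0.45]
-> dx -33.17 dy 15.60 dz 8.78 roll 0.1 world [ 0.5344 -0.1017  0.13  ]
```

```bash
python3 -m inch '[[[0,-5,3,2,0],[0,-10,5,3,0],[0,-15,7,4,0],[0,-20,9.5,6,0],[0,-25,12,7,0]]]'
python3 - <<'E'
from h import *
to(*rk(-93,-76),.11,95.8)
E
```

```text
clock: 1.35
eef_pos: [0.4901, -0.0259, 0.1464]
tool_rot: [0.67, 0.742, -0.001, -0.0]
ft_force: [0.9, 1.4, 0.2]
grip_width: -0.0
t1.35 pos [490.1 -25.9 146.4] ang 95.89 tilt [-0.002  -0.0011] F [0.9 1.4 0.2] w -0.0 j1,6 [-0.05 -0.15]
-> dx -8.00 dy 3.64 dz 3.64 roll 0.1 world [ 0.5344 -0.1017  0.11  ]
```

```bash
python3 -m inch '[[[0,-3,1.3,0.5,0],[0,-6,2.7,1.5,0],[0,-8,3.64,2.5,0],[0,-8,3.64,3.6,0],[0,-8,3.64,3.6,0]]]'
python3 - <<'E'
from h import *
to(*rk(-93,-76),.082,95.8)
for n in('side','top'):
    p,d=shot(n);np.savez(n+'1.npz',p=p,d=d)
    u,v=proj(n,get_obs()['eef_pos']-[0,0,.014]).astype(int);print(n,u,v)
    q=p.copy();cv2.drawMarker(q,(u,v),(255,0,0),cv2.MARKER_CROSS,7,1)
    crop(q,u-35,v-35,u+35,v+35,8,f'pics/{n}1.png')
E
```

```text
clock: 1.98
eef_pos: [0.5328, -0.1008, 0.1089]
tool_rot: [0.67, 0.743, -0.002, -0.002]
ft_force: [-0.8, 0.2, -0.2]
grip_width: 0.0003
t1.98 pos [ 532.8 -100.8  108.9] ang 95.92 tilt [-0.0058  0.0001] F [-0.8  0.2 -0.2] w 0.3 j1,6 [-0.19 -0.29]
-> dx -0.11 dy 0.17 dz 2.69 roll 0.1 world [ 0.5344 -0.1017  0.082 ]
side 261 213
top 296 180
```

View pics/side1.png

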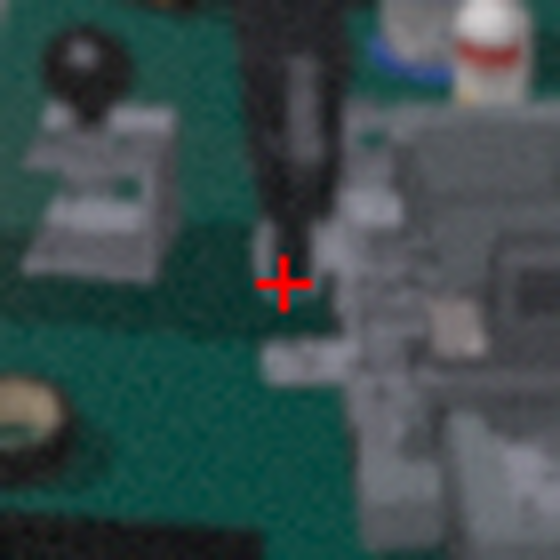

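View pics/top1.png

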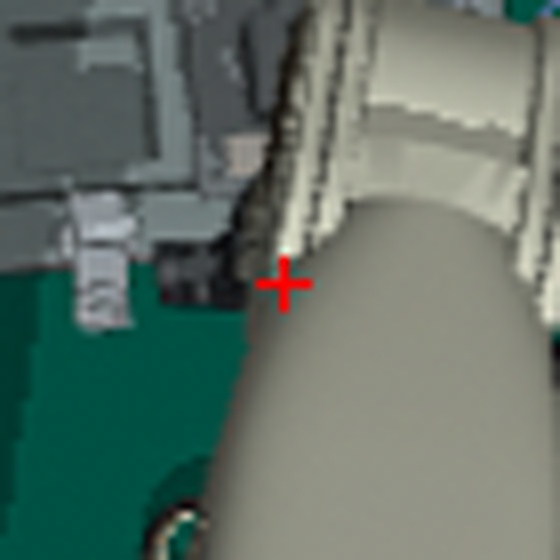

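Side view: fingertip around (292,277) in the crop, just above latch3's tab (300,360); the side camera reads x ~2 mm high, so the top camera's numbers hold. Press.

```bash
python3 -m inch '[[[0,-0.1,0.15,1,0],[0,-0.1,0.15,2,0],[0,-0.1,0.15,2.7,0],[0,-0.1,0.15,3.3,0],[0,-0.1,0.15,3.8,0]]]';python3 -m inch '[[[0,0,0,0.3,0],[0,0,0,0.6,0],[0,0,0,0.8,0],[0,0,0,0.95,0],[0,0,0,0.95,0]]]'
python3 - <<'E'
from h import *
st()
for n in('side',):
    p,d=shot(n);np.savez(n+'2.npz',p=p,d=d)
    crop(p,225,175,325,255,6,f'pics/{n}2.png')
E
```

```text
clock: 2.7
eef_pos: [0.5345, -0.1014, 0.072]
tool_rot: [0.669, 0.743, -0.002, -0.002]
ft_force: [-2.2, 0.7, 2.4]
grip_width: 0.0
clock: 3.32
eef_pos: [0.5352, -0.1014, 0.068]
tool_rot: [0.669, 0.743, -0.0, 0.0]
ft_force: [-13.3, 2.5, 34.0]
grip_width: -0.0002
t3.33 pos [ 535.2 -101.4   68. ] ang 95.97 tilt [-0.0001 -0.0008] F [-13.3   2.5  34. ] w -0.2 j1,6 [-0.19 -0.29]
```

View pics/side2.png

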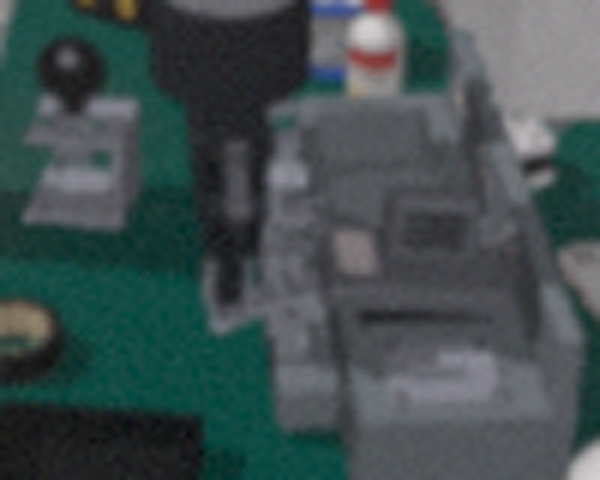

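Force 34 N indicates the tab is at its stop, and the pack's front looks lifted (label at (355,250)). Retreat and check.

```bash
python3 -m inch '[[[0,0,0,-1,0],[0,0,0,-2.5,0],[2,0,0,-5,0],[4,0,0,-7,0],[4.5,0,0,-9,0]]]'
python3 - <<'E'
from h import *
p,d=shot('side');np.savez('side3.npz',p=p,d=d)
crop(p,225,175,325,255,6,'pics/side3.png')
C=cloud('side',d);L=C.copy();a=np.radians(RY);M=np.array([[np.cos(a),-np.sin(a)],[np.sin(a),np.cos(a)]]);xy=(C[...,:2]-RO)@M*1000;Z=C[...,2]*1000
for y0 in(0,-76):
    m=(abs(xy[...,1]-y0)<9)&(xy[...,0]>-105)&(xy[...,0]<45)&(d>0);q=np.c_[xy[m][:,0],Z[m]];q=q[q[:,0].argsort()];print(y0,[(int(b[:,0].mean()),int(b[:,1].mean())) for b in np.array_split(q,18)])
to(*rk(0,-76),.16,95.8)
E
```

```text
clock: 4.0
eef_pos: [0.5355, -0.1015, 0.1586]
tool_rot: [0.669, 0.743, -0.0, 0.0]
ft_force: [0.4, 0.2, 0.5]
grip_width: 0.0454
0 [(-102, 10), (-98, 21), (-95, 31), (-91, 53), (-85, 53), (-80, 64), (-73, 64), (-67, 58), (-65, 76), (-61, 82), (-55, 78), (-52, 71), (-49, 74), (-46, 73), (-43, 59), (-41, 42), (-36, 60), (-30, 60)]
-76 [(-98, 62), (-86, 49), (-76, 117), (-71, 127), (-65, 226), (-57, 238), (-53, 361), (-49, 446), (-48, 439), (-46, 361), (-44, 326), (-37, 61), (-19, 87), (-10, 103), (0, 104), (10, 102), (21, 96), (32, 87)]
t4.05 pos [ 537.1 -101.8  161.5] ang 95.96 tilt [ 0.0047 -0.0018] F [1.2 0.  1.8] w 45.2 j1,6 [-0.19 -0.29]
-> dx 0.01 dy 9.03 dz 0.19 roll 0.2 world [ 0.6269 -0.0923  0.16  ]
```

View pics/side3.png

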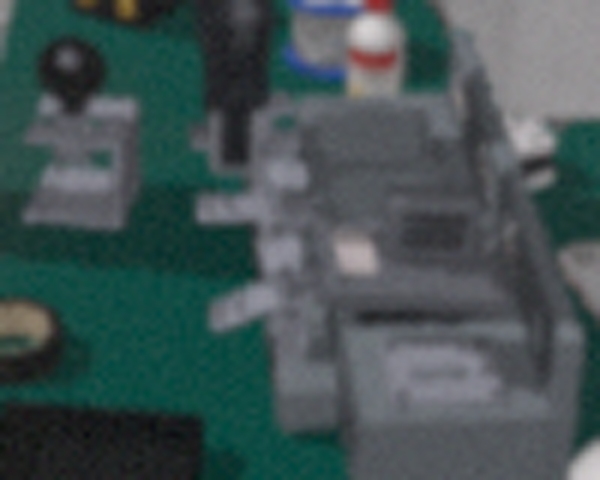

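Latch3 is open (tab tilted at (245,305)) and the pack's front is raised. Grasp it.

```bash
python3 -m inch '[[[4.5,0,3,0.2,0],[4.5,0,6,0.2,0],[4.5,0,9.2,0.2,0],[4.5,0,9.2,2,0],[4.5,0,9.2,3,0]]]';python3 - <<'E'
from h import *
to(*rk(2,-76),.102,95.8)
E
```

```text
clock: 4.68
eef_pos: [0.6283, -0.0921, 0.1298]
tool_rot: [0.669, 0.743, 0.0, 0.001]
ft_force: [0.7, -0.4, -0.2]
grip_width: 0.0449
t4.67 pos [628.3 -92.1 129.8] ang 95.97 tilt [ 0.002  -0.0014] F [ 0.7 -0.4 -0.2] w 44.9 j1,6 [-0.15 -0.25]
-> dx -0.00 dy 0.06 dz 2.78 roll 0.2 world [ 0.6289 -0.0921  0.102 ]
```

```bash
python3 -m inch '[[[4.5,0,0,1.5,0],[4.5,0,0,2.8,0],[4.5,0,0,2.8,0],[1,0,0,2.8,0],[1,0,0,2.8,0]]]';python3 -m inch '[[[1,0,0,0,0],[1,0,0,0,0],[1,0,0,-1,0],[1,0,0,-2,0],[1,0,0,-3,0]]]';python3 - <<'E'
from h import *
to(*rk(2,-76),.2,95.8)
p,d=shot('side')
crop(p,225,155,325,255,6,'pics/side4.png')
E
```

```text
clock: 5.3
eef_pos: [0.6288, -0.0923, 0.1027]
tool_rot: [0.669, 0.743, 0.001, 0.002]
ft_force: [-1.3, 0.6, 1.8]
grip_width: 0.0173
clock: 5.92
eef_pos: [0.6288, -0.0923, 0.1338]
tool_rot: [0.669, 0.743, 0.001, 0.002]
ft_force: [0.8, 0.3, -2.2]
grip_width: 0.0169
t5.92 pos [628.8 -92.3 133.8] ang 95.96 tilt [ 0.004  -0.0018] F [ 0.8  0.3 -2.2] w 16.9 j1,6 [-0.15 -0.25]
-> dx -0.00 dy 0.04 dz -6.62 roll 0.2 world [ 0.6289 -0.0921  0.2   ]
```

View pics/side4.png

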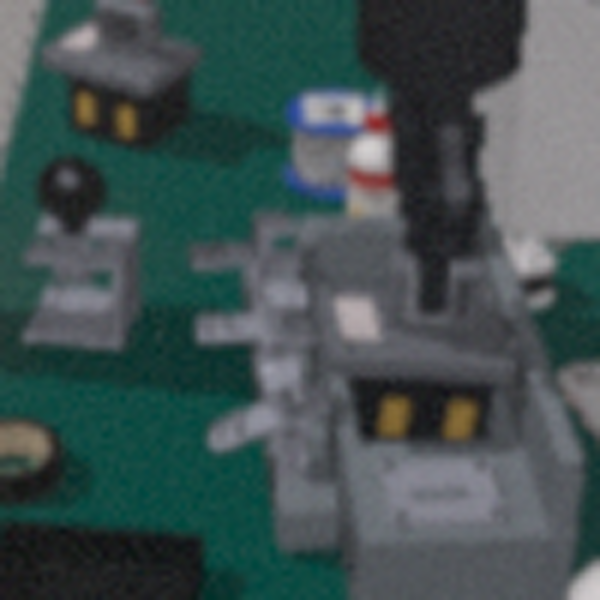

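Pack is held, slightly nose-up, and out of the well. Lift and move to the tray.

```bash
python3 -m inch '[[[1,0,0,-4,0],[1,0,0,-7,0],[1,0.5,-1.5,-7,4],[1,3,-5,-7,8],[1,6,-9,-7,11]]]';python3 - <<'E'
from h import *
to(.4745,-.1975,.13,85)
E
```

```text
clock: 6.6
eef_pos: [0.5322, -0.0418, 0.2048]
tool_rot: [0.738, 0.674, 0.002, 0.003]
ft_force: [0.2, 1.0, -3.1]
grip_width: 0.0171
t6.60 pos [532.2 -41.8 204.8] ang 84.80 tilt [ 0.0062 -0.0023] F [ 0.2  1.  -3.1] w 17.1 j1,6 [-0.08  0.01]
-> dx -16.02 dy -4.38 dz 7.48 roll -0.2 world [ 0.4745 -0.1975  0.13  ]
```

```bash
python3 -m inch '[[[1,-2,-4.4,0,0],[1,-7,-4.4,0,0],[1,-12,-4.4,0,0],[1,-16,-4.4,1,0],[1,-16,-4.4,5,0]]]';python3 - <<'E'
from h import *
to(.4745,-.1975,.09,85)
p,d=shot('side')
crop(p,195,200,295,300,6,'pics/side5.png')
E
```

```text
clock: 7.22
eef_pos: [0.4759, -0.2011, 0.1573]
tool_rot: [0.74, 0.673, 0.003, 0.007]
ft_force: [0.5, 0.7, -3.1]
grip_width: 0.0171
t7.22 pos [ 475.9 -201.1  157.3] ang 84.53 tilt [ 0.0132 -0.0063] F [ 0.5  0.7 -3.1] w 17.1 j1,6 [-0.4 -0.3]
-> dx 0.38 dy -0.27 dz 6.73 roll -0.5 world [ 0.4745 -0.1975  0.09  ]
```

View pics/side5.png

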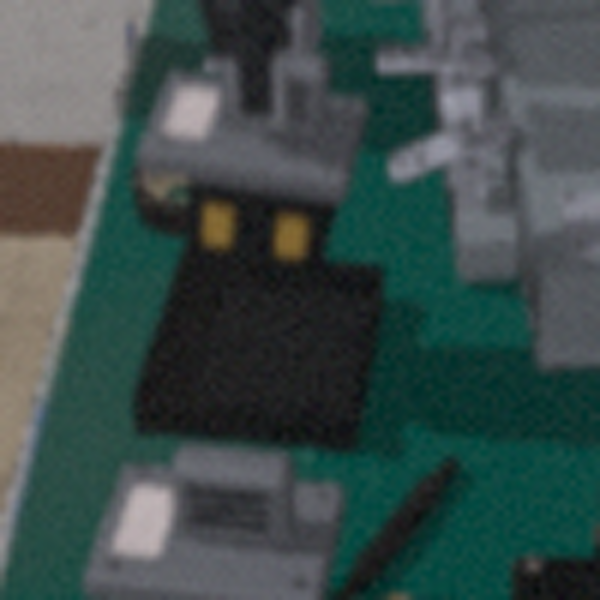

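Pack hangs above the tray ((260,350) in crop). Lower.

```bash
python3 -m inch '[[[1,0.4,-0.2,2,0],[1,0.4,-0.2,4,0],[1,0.4,-0.2,5.5,0],[1,0.4,-0.2,6.3,0],[1,0.4,-0.2,6.7,0]]]';python3 -m inch '[[[1,0,0,0.2,0],[1,0,0,0.3,0],[1,0,0,0.4,0],[1,0,0,0.4,0],[1,0,0,0.4,0]]]';python3 - <<'E'
from h import *
st()
E
```

```text
clock: 7.9
eef_pos: [0.4697, -0.1936, 0.0874]
tool_rot: [0.739, 0.673, 0.0, 0.001]
ft_force: [-15.1, 6.3, 45.1]
grip_width: 0.0169
clock: 8.52
eef_pos: [0.4708, -0.1939, 0.0873]
tool_rot: [0.739, 0.673, 0.001, 0.003]
ft_force: [-7.1, 2.3, 21.9]
grip_width: 0.0171
t8.53 pos [ 470.8 -193.9   87.3] ang 84.65 tilt [ 0.0055 -0.0019] F [-7.1  2.3 21.9] w 17.1 j1,6 [-0.39 -0.3 ]
```

On the floor. Release and retreat.

```bash
python3 -m inch '[[[1,0,0,-0.1,0],[4.5,0,0,-0.1,0],[4.5,0,0,-0.1,0],[4.5,0,0,-3,0],[4.5,0,0,-8,0]]]';python3 - <<'E'
from h import *
p,d=shot('side');crop(p,195,200,295,300,6,'pics/side6.png')
to(.44,-.06,.25,90)
E
```

```text
clock: 9.15
eef_pos: [0.4688, -0.1931, 0.1659]
tool_rot: [0.739, 0.673, 0.0, -0.0]
ft_force: [1.5, 0.2, 0.6]
grip_width: 0.0449
t9.20 pos [ 473.1 -194.8  174.2] ang 84.66 tilt [ 0.0131 -0.005 ] F [ 0.9 -1.2  4.2] w 44.9 j1,6 [-0.39 -0.3 ]
-> dx 13.09 dy -4.45 dz -7.69 roll -5.3 world [ 0.44 -0.06  0.25]
```

View pics/side6.png

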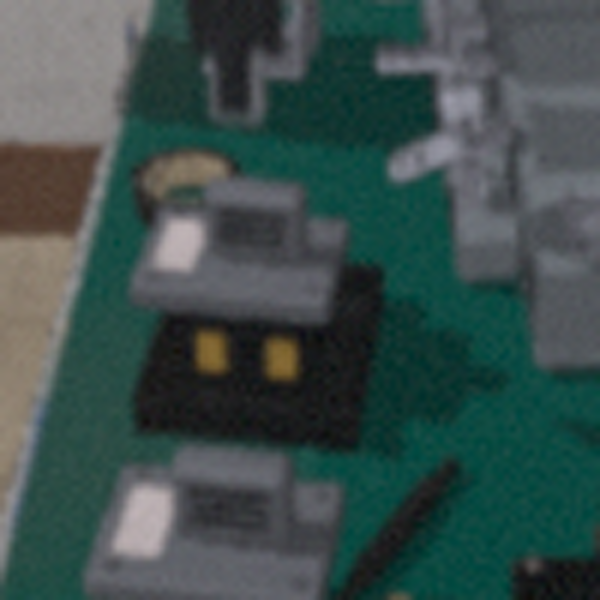

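```bash
cat >> h.py <<'E'
def packs(C,d,hsv=None,x=(.3,.58),y=(-.6,.5),zg=(.083,.103),zp=(.05,.068)):
    """grip+plate rects in world (top view)"""
    Z=C[...,2];inb=(C[...,0]>x[0])&(C[...,0]<x[1])&(C[...,1]>y[0])&(C[...,1]<y[1])&(d>0)
    for nm,zr,lo,hi in(('plate',zp,250,620),('grip',zg,45,130)):
        n,l,s,c=cv2.connectedComponentsWithStats((inb&(Z>zr[0])&(Z<zr[1])).astype(np.uint8))
        for k in range(1,n):
            if lo<s[k,4]<hi:
                P=C[l==k];r=cv2.minAreaRect((P[:,:2]*1000).astype(np.float32));print(nm,s[k,4],'z',np.median(P[:,2]).round(4),np.round(r[0],1),np.round(r[1],1),round(r[2],2),'mean',(P[:,:2].mean(0)*1000).round(1))
E
python3 - <<'E'
from h import *
p,d=shot('top');np.savez('top7.npz',p=p,d=d);crop(p,140,125,400,230,3,'pics/top7.png')
packs(cloud('top',d),d)
E
```

```text
plate 403 z 0.0594 [450.  330.6] [64.8 89.3] 59.38 mean [447.6 329.7]
grip 75 z 0.0937 [455.7 326.4] [18.7 44.6] 60.69 mean [455.  326.2]
```

View pics/top7.png

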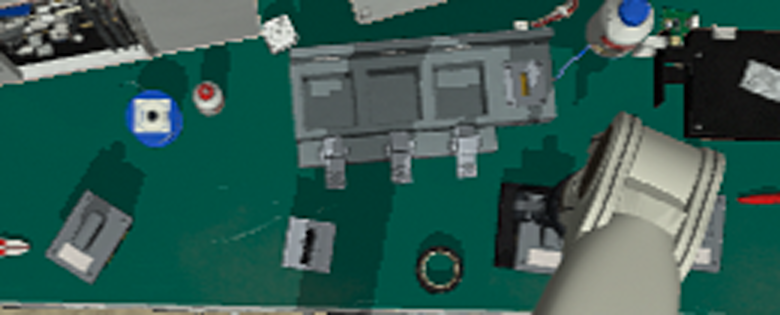

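Pack1 measured unchanged; pack2 is occluded by the arm. Go for pack1 at (0.456, 0.3265), yaw −30.4°.

```bash
python3 -m inch '[[[6,5,-1.5,-3,0],[6,11,-4,-3,0],[6,17,-6,-3,0],[6,23,-8,-3,0],[6,29,-8,-3,0]]]';python3 - <<'E'
from h import *
to(.4558,.3265,.17,59.6)
E
```

```text
clock: 9.88
eef_pos: [0.4193, 0.1014, 0.1995]
tool_rot: [0.739, 0.673, 0.003, 0.007]
ft_force: [1.3, -0.7, -0.2]
grip_width: 0.06
t9.88 pos [419.3 101.4 199.5] ang 84.63 tilt [ 0.0144 -0.0061] F [ 1.3 -0.7 -0.2] w 60.0 j1,6 [0.24 0.34]
-> dx 22.77 dy 1.48 dz 2.87 roll 25.0 world [0.4558 0.3265 0.17  ]
```

```bash
python3 -m inch '[[[6,5,0.3,0,6],[6,11,0.7,1,14],[6,17,1,2,20],[6,22.8,1.5,2.9,25],[6,22.8,1.5,2.9,25]]]';python3 - <<'E'
from h import *
to(.4558,.3265,.082,59.6)
p,d=shot('side');crop(p,215,140,285,200,8,'pics/side8.png')
E
```

```text
clock: 10.5
eef_pos: [0.4555, 0.3302, 0.1669]
tool_rot: [0.866, 0.499, 0.004, 0.006]
ft_force: [-0.4, -0.1, -0.3]
grip_width: 0.0601
t10.50 pos [455.5 330.2 166.9] ang 59.92 tilt [ 0.0122 -0.007 ] F [-0.4 -0.1 -0.3] w 60.1 j1,6 [0.63 1.16]
-> dx -0.31 dy 0.09 dz 8.49 roll 0.3 world [0.4558 0.3265 0.082 ]
```

View pics/side8.png

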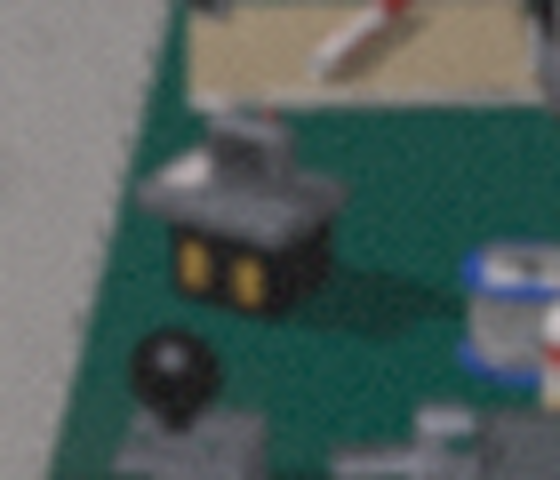

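Run:
```python
from h import *
o,_,_=st();print(proj('side',o['eef_pos']-[0,0,.014]),proj('side',[.4558,.3265,.095]))
p,d=shot('side');cv2.imwrite('pics/side9.png',cv2.resize(p[:,:,::-1],(800,600)))
p,d=shot('top');cv2.imwrite('pics/top9.png',cv2.resize(p[:,:,::-1],(800,600)));packs(cloud('top',d),d)
```

```text
t10.55 pos [455.3 328.  167.5] ang 59.83 tilt [ 0.012  -0.0081] F [ 0.4  0.8 -0.3] w 60.1 j1,6 [0.63 1.16]
[244.81688875 140.2757605 ] [245.14316125 154.46917369]
plate 381 z 0.0617 [ 461.3 -193. ] [64.8 89.4] 83.95 mean [ 459.9 -191.1]
plate 386 z 0.0588 [ 469.1 -363.8] [64.9 89.7] 83.79 mean [ 466.2 -361.8]
grip 78 z 0.0937 [ 476.5 -364.6] [18.9 45.8] 83.55 mean [ 475.6 -363.9]
grip 69 z 0.096 [ 467.8 -193.4] [18.2 42.1] 83.48 mean [ 468.4 -192.7]
```

View pics/side9.png

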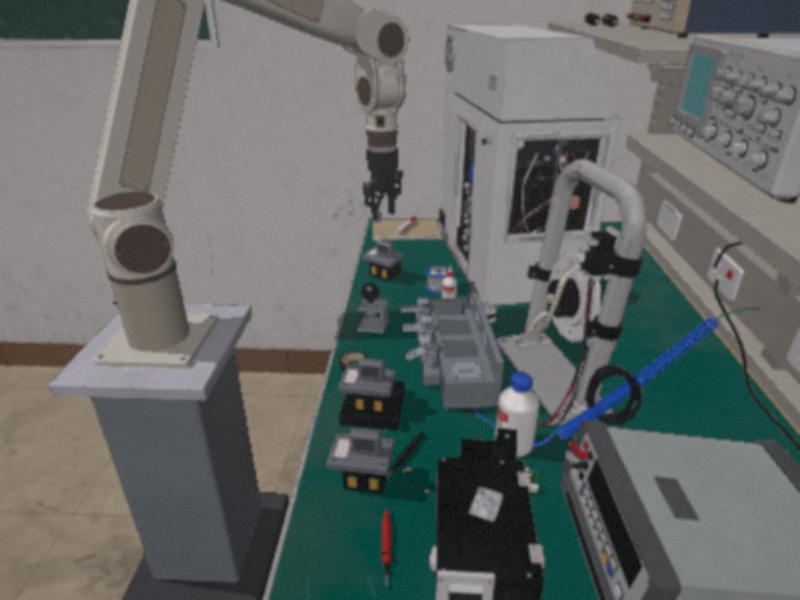

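View pics/top9.png

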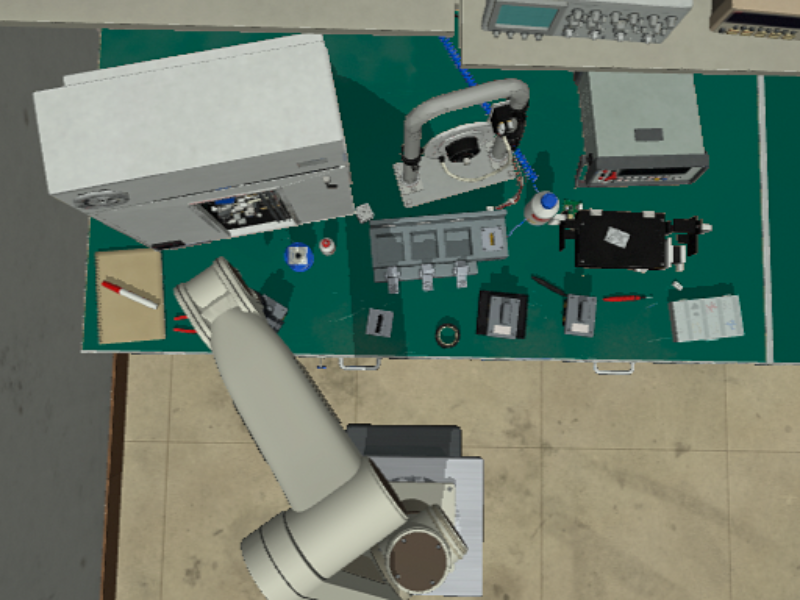

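Charged pack stands flat in the tray (centre 0.468,-0.193; plate z +2.5 mm). Gripper is above pack1. Descend and grasp.

```bash
python3 -m inch '[[[6,-0.15,0.1,3,0],[6,-0.15,0.1,6,0.2],[6,-0.15,0.1,8,0.2],[6,-0.15,0.1,8.5,0.2],[6,-0.15,0.1,8.5,0.2]]]';python3 - <<'E'
from h import *
to(.4558,.3265,.082,59.6)
E
```

```text
clock: 11.28
eef_pos: [0.4571, 0.3227, 0.0846]
tool_rot: [0.869, 0.495, 0.004, 0.007]
ft_force: [0.1, 0.5, 1.0]
grip_width: 0.06
t11.28 pos [457.1 322.7  84.6] ang 59.37 tilt [ 0.0134 -0.0074] F [0.1 0.5 1. ] w 60.0 j1,6 [0.62 1.16]
-> dx 0.26 dy -0.31 dz 0.26 roll -0.2 world [0.4558 0.3265 0.082 ]
```

```bash
python3 -m inch '[[[6,0.26,-0.3,0.2,0],[6,0.26,-0.3,0.2,0],[6,0.26,-0.3,0.2,0],[6,0.26,-0.3,0.2,0],[6,0.26,-0.3,0.2,0]]]';python3 - <<'E'
from h import *
to(.4558,.3265,.082,59.6)
E
```

```text
clock: 11.9
eef_pos: [0.4559, 0.3265, 0.0826]
tool_rot: [0.869, 0.495, 0.004, 0.007]
ft_force: [-0.3, 0.1, -0.3]
grip_width: 0.0598
t11.90 pos [455.9 326.5  82.6] ang 59.37 tilt [ 0.0134 -0.0074] F [-0.3  0.1 -0.3] w 59.8 j1,6 [0.63 1.16]
-> dx -0.00 dy -0.01 dz 0.06 roll -0.2 world [0.4558 0.3265 0.082 ]
```

```bash
python3 -m inch '[[[1,0,0,0,0.2],[1,0,0,0,0.2],[1,0,0,0,0.2],[1,0,0,0,0.2],[1,0,0,-0.5,0.2]]]';python3 -m inch '[[[1,0,0,-3,0],[1,0,0,-7,0],[1,0,0,-11,0],[1,0,0,-12,0],[1,0,0,-12,0]]]';python3 - <<'E'
from h import *
to(*rk(0,-76),.2,95.8)
p,d=shot('side');crop(p,205,100,285,200,6,'pics/side10.png')
E
```

```text
clock: 12.52
eef_pos: [0.455, 0.3259, 0.0868]
tool_rot: [0.87, 0.494, 0.003, 0.007]
ft_force: [-0.1, -0.0, -2.2]
grip_width: 0.0168
clock: 13.15
eef_pos: [0.4535, 0.3269, 0.2065]
tool_rot: [0.87, 0.494, 0.003, 0.007]
ft_force: [0.2, 0.3, -2.9]
grip_width: 0.0171
t13.15 pos [453.5 326.9 206.5] ang 59.17 tilt [ 0.0113 -0.009 ] F [ 0.2  0.3 -2.9] w 17.1 j1,6 [0.63 1.17]
-> dx -27.11 dy 36.36 dz 1.22 roll -36.6 world [ 0.6269 -0.0923  0.2   ]
```

View pics/side10.png

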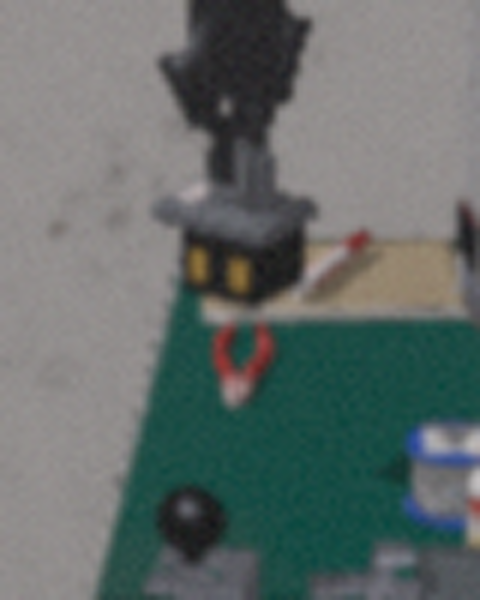

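Run:
```python
from h import *
to(.50,.06,.2,95.8)
```

```text
t13.20 pos [452.9 326.4 205.2] ang 59.17 tilt [ 0.0093 -0.0105] F [ 0.2  0.4 -2.9] w 16.9 j1,6 [0.63 1.17]
-> dx -20.46 dy 17.69 dz 0.85 roll -36.6 world [0.5  0.06 0.2 ]
```

```bash
python3 -m inch '[[[1,-4,3.5,0,-7],[1,-8,7,0,-14],[1,-12,10.5,0,-21],[1,-16,14,0.4,-28],[1,-20,17.5,0.4,-36.6]]]';python3 - <<'E'
from h import *
to(*rk(0,-76),.19,95.8)
E
```

```text
clock: 13.82
eef_pos: [0.4992, 0.0631, 0.2017]
tool_rot: [0.669, 0.743, -0.003, 0.005]
ft_force: [0.8, 0.5, -3.4]
grip_width: 0.0167
t13.82 pos [499.2  63.1 201.7] ang 96.06 tilt [ 0.0043 -0.0112] F [ 0.8  0.5 -3.4] w 16.7 j1,6 [0.13 0.03]
-> dx -16.78 dy 11.06 dz 1.40 roll 0.3 world [ 0.6269 -0.0923  0.19  ]
```

```bash
python3 -m inch '[[[1,-4,3,0,0.2],[1,-8.5,6,0,0.2],[1,-13,9,0.4,0.2],[1,-16.8,11.1,1,0.2],[1,-16.8,11.1,1.4,0.2]]]';python3 -m inch '[[[1,0,0,0,0],[1,0,0,0,0],[1,0,0,0,0],[1,0,0,0,0],[1,0,0,0,0]]]';python3 - <<'E'
from h import *
to(*rk(0,-76),.17,95.8)
p,d=shot('side');np.savez('side11.npz',p=p,d=d);crop(p,235,130,335,250,5,'pics/side11.png')
p,d=shot('top');np.savez('top11.npz',p=p,d=d);crop(p,240,120,340,190,6,'pics/top11.png')
E
```

```text
clock: 14.45
eef_pos: [0.6271, -0.0953, 0.1857]
tool_rot: [0.672, 0.741, -0.004, 0.003]
ft_force: [-0.6, 0.0, -2.1]
grip_width: 0.0168
clock: 15.08
eef_pos: [0.6272, -0.0949, 0.1863]
tool_rot: [0.671, 0.741, -0.004, 0.004]
ft_force: [0.7, 0.6, -2.6]
grip_width: 0.0171
t15.07 pos [627.2 -94.9 186.3] ang 95.65 tilt [ 0.0001 -0.0112] F [ 0.7  0.6 -2.6] w 17.1 j1,6 [-0.15 -0.24]
-> dx 0.28 dy -0.00 dz 1.63 roll -0.1 world [ 0.6269 -0.0923  0.17  ]
```

View pics/side11.png

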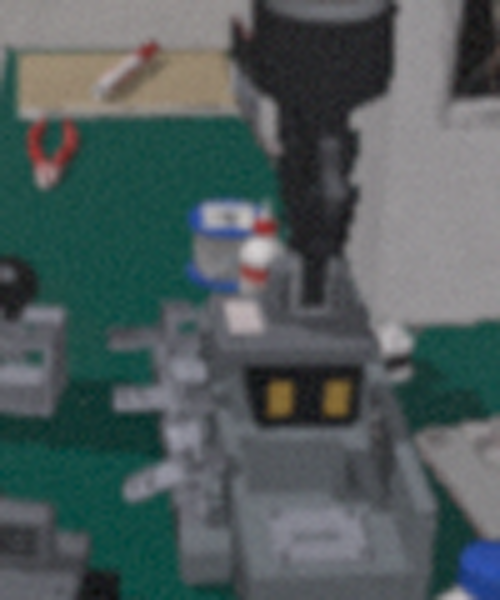

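View pics/top11.png

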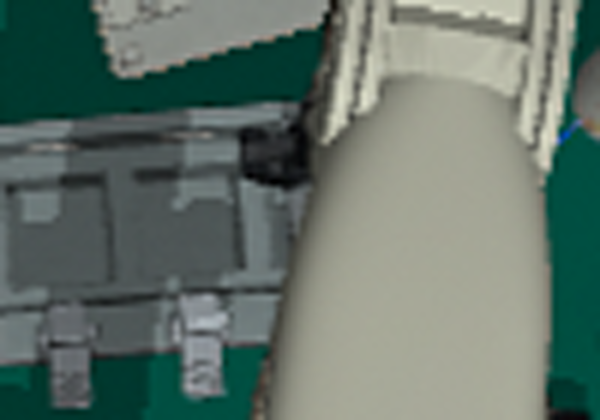

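Run:
```python
from h import *
z=np.load('side11.npz');p,d=z['p'],z['d'];C=cloud('side',d)
a=np.radians(RY);M=np.array([[np.cos(a),-np.sin(a)],[np.sin(a),np.cos(a)]]);xy=(C[...,:2]-RO)@M*1000;Z=C[...,2]*1000
m=(Z>157)&(Z<168)&(abs(xy[...,1]+76)<45)&(abs(xy[...,0])<80)&(d>0)
P=np.c_[xy[m],Z[m]].astype(np.float32);r=cv2.minAreaRect(P[:,:2]);print('plate',m.sum(),r,np.median(P[:,2]))
A=np.c_[P[:,:2],np.ones(len(P))];print('slope',np.linalg.lstsq(A,P[:,2],rcond=None)[0])
m=(Z>99)&(Z<108)&(xy[...,0]>35)&(xy[...,0]<70)&(xy[...,1]<130)&(xy[...,1]>-195)&(d>0)
P=xy[m].astype(np.float32);r=cv2.minAreaRect(P);print('wall (exp 51,-33)',m.sum(),r)
m=(Z>60)&(Z<69)&(xy[...,1]<-122)&(xy[...,1]>-190)&(d>0)&(abs(xy[...,0])<60)
P=xy[m].astype(np.float32);print('lockblock',cv2.minAreaRect(P),np.median(Z[m]), P.min(0),P.max(0))
```

```text
Traceback (most recent call last):
cv2.error: OpenCV(4.12.0) /io/opencv/modules/imgproc/src/convhull.cpp:143: error: (-215:Assertion failed) total >= 0 && (depth == CV_32F || depth == CV_32S) in function 'convexHull'
```

Run:
```python
from h import *
z=np.load('side11.npz');p,d=z['p'],z['d'];C=cloud('side',d)
a=np.radians(RY);M=np.array([[np.cos(a),-np.sin(a)],[np.sin(a),np.cos(a)]]);xy=(C[...,:2]-RO)@M*1000;Z=C[...,2]*1000
mar=lambda P:cv2.minAreaRect(np.ascontiguousarray(P,dtype=np.float32))
m=(Z>157)&(Z<168)&(abs(xy[...,1]+76)<45)&(abs(xy[...,0])<80)&(d>0)
P=np.c_[xy[m],Z[m]];print('plate',m.sum(),mar(P[:,:2]),np.median(P[:,2]))
A=np.c_[P[:,:2],np.ones(len(P))];print('slope',np.linalg.lstsq(A,P[:,2],rcond=None)[0])
m=(Z>99)&(Z<108)&(xy[...,0]>35)&(xy[...,0]<70)&(xy[...,1]<130)&(xy[...,1]>-195)&(d>0)
print('wall (exp 51,-33)',m.sum(),mar(xy[m]))
m=(Z>58)&(Z<67)&(xy[...,1]<-122)&(xy[...,1]>-190)&(d>0)&(abs(xy[...,0])<50)
print('lockblock',m.sum(),mar(xy[m]),np.median(Z[m]))
```

```text
plate 311 ((-6.756614685058594, -81.13887023925781), (89.34748077392578, 65.00559997558594), 0.9204310774803162) 161.74335945233864
slope [-6.83275717e-03  2.46603218e-02  1.63910347e+02]
wall (exp 51,-33) 132 ((53.114681243896484, -55.657684326171875), (257.8092956542969, 11.697016716003418), 89.8213882446289)
lockblock 462 ((5.362525939941406, -155.03604125976562), (88.19281768798828, 64.73434448242188), 0.5760241746902466) 62.11754308541731
```

```bash
python3 -m inch '[[[1,0.28,0.1,1,-0.1],[1,0.28,0.1,2,-0.1],[1,0.28,0.1,3,-0.1],[1,0.28,0.1,3.3,-0.1],[1,0.28,0.1,3.3,-0.1]]]';python3 - <<'E'
from h import *
to(*rk(1,-76),.135,95.8)
E
```

```text
clock: 15.8
eef_pos: [0.6277, -0.0927, 0.1525]
tool_rot: [0.671, 0.742, -0.004, 0.003]
ft_force: [1.5, -0.1, -2.9]
grip_width: 0.0172
t15.80 pos [627.7 -92.7 152.5] ang 95.73 tilt [-0.0011 -0.0111] F [ 1.5 -0.1 -2.9] w 17.2 j1,6 [-0.14 -0.24]
-> dx 0.06 dy 0.03 dz 1.75 roll -0.1 world [ 0.6279 -0.0922  0.135 ]
```

```bash
python3 -m inch '[[[1,0.06,0,0.5,0],[1,0.06,0,1,0],[1,0.06,0,1.4,0],[1,0.06,0,1.75,0],[1,0.06,0,1.75,0]]]';python3 - <<'E'
from h import *
to(*rk(1,-76),.115,95.8)
E
```

```text
clock: 16.42
eef_pos: [0.6277, -0.0922, 0.1347]
tool_rot: [0.671, 0.742, -0.004, 0.003]
ft_force: [-0.2, -0.2, -2.7]
grip_width: 0.0173
t16.43 pos [627.7 -92.2 134.7] ang 95.73 tilt [-0.001 -0.011] F [-0.2 -0.2 -2.7] w 17.3 j1,6 [-0.14 -0.24]
-> dx 0.02 dy 0.02 dz 1.97 roll -0.1 world [ 0.6279 -0.0922  0.115 ]
```

No contact, foot is ~9 mm in. Continue.

```bash
python3 -m inch '[[[1,0,0,0.5,0],[1,0,0,1,0],[1,0,0,1.4,0],[1,0,0,1.7,0],[1,0,0,1.9,0]]]';python3 - <<'E'
from h import *
to(*rk(1,-76),.1,95.8)
p,d=shot('side');crop(p,235,130,335,250,5,'pics/side12.png')
E
```

```text
clock: 17.05
eef_pos: [0.6278, -0.0925, 0.1156]
tool_rot: [0.671, 0.742, -0.004, 0.003]
ft_force: [1.7, 0.3, -2.5]
grip_width: 0.0173
t17.05 pos [627.8 -92.5 115.6] ang 95.73 tilt [-0.0009 -0.011 ] F [ 1.7  0.3 -2.5] w 17.3 j1,6 [-0.14 -0.24]
-> dx 0.04 dy 0.02 dz 1.56 roll -0.1 world [ 0.6279 -0.0922  0.1   ]
```

View pics/side12.png

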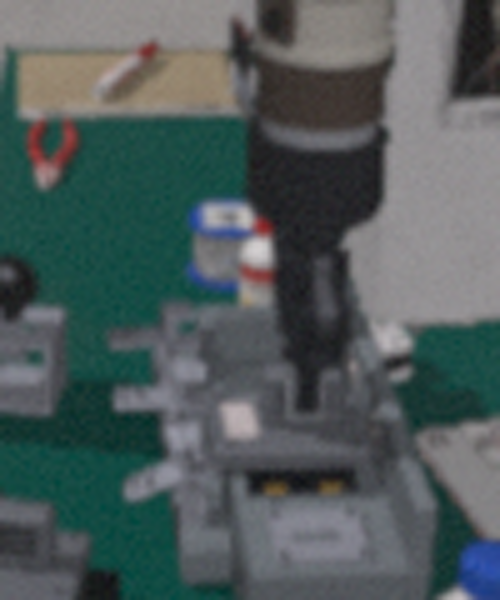

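```bash
python3 -m inch '[[[1,0,0,0.5,0],[1,0,0,0.9,0],[1,0,0,1.2,0],[1,0,0,1.4,0],[1,0,0,1.6,0]]]';python3 - <<'E'
from h import *
to(*rk(1,-76),.1,95.8)
p,d=shot('side');crop(p,235,130,335,250,5,'pics/side13.png')
E
```

```text
clock: 17.73
eef_pos: [0.6277, -0.0927, 0.1001]
tool_rot: [0.671, 0.742, -0.004, 0.003]
ft_force: [-3.6, -0.9, 9.8]
grip_width: 0.017
t17.73 pos [627.7 -92.7 100.1] ang 95.73 tilt [-0.0008 -0.011 ] F [-3.6 -0.9  9.8] w 17.0 j1,6 [-0.14 -0.24]
-> dx 0.05 dy 0.03 dz 0.01 roll -0.1 world [ 0.6279 -0.0922  0.1   ]
```

View pics/side13.png

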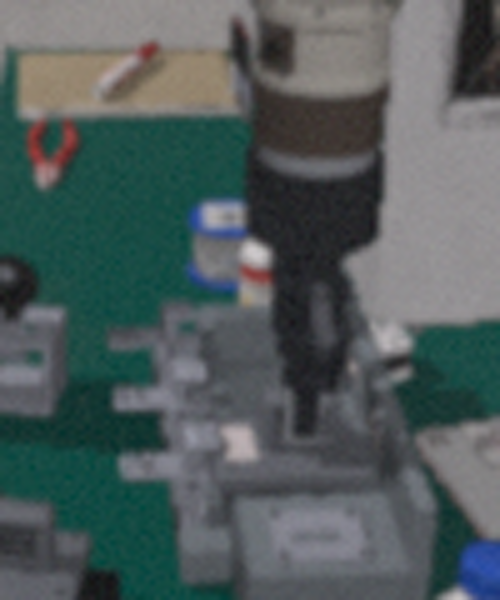

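Latch3's tab at (150,465) is level again: snapped shut. One more slight push, then release.

```bash
python3 -m inch '[[[1,0,0,0.2,0],[1,0,0,0.2,0],[1,0,0,0,0],[4,0,0,0,0],[4,0,0,0,0]]]';python3 -m inch '[[[4.5,0,0,-2,0],[4.5,0,0,-6,0],[3,0,0,-8,0],[0,2,-3,-8,0],[0,7.6,-9,-8,0]]]';python3 - <<'E'
from h import *
p,d=shot('side');crop(p,235,130,335,250,5,'pics/side14.png')
to(*rk(-93,0),.1,95.8)
E
```

```text
clock: 18.4
eef_pos: [0.6274, -0.0927, 0.0999]
tool_rot: [0.671, 0.742, -0.005, 0.003]
ft_force: [-0.7, 0.4, 1.5]
grip_width: 0.04
clock: 19.02
eef_pos: [0.5463, -0.0376, 0.1793]
tool_rot: [0.672, 0.741, -0.004, 0.004]
ft_force: [0.4, 1.5, 0.9]
grip_width: -0.0002
t19.07 pos [533.9 -32.7 175.9] ang 95.85 tilt [-0.0175 -0.0071] F [-8.8  1.6 -4.4] w 0.0 j1,6 [-0.06 -0.16]
-> dx 0.76 dy -0.51 dz 7.60 roll 0.0 world [ 0.5267 -0.0261  0.1   ]
```

View pics/side14.png

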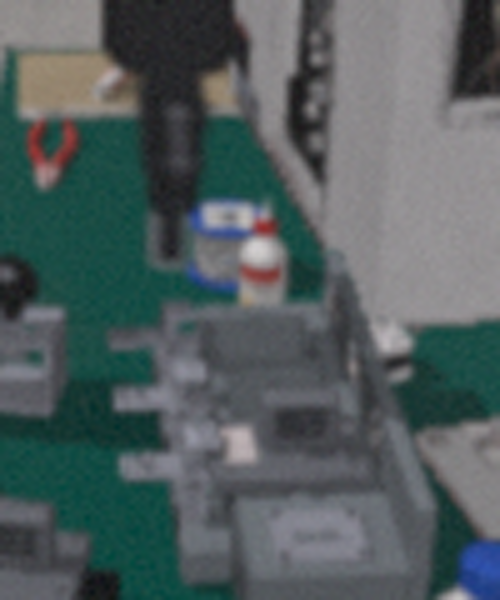

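Pack1 seated, latch3 shut. Now press latch2.

```bash
python3 -m inch '[[[0,0.8,-0.5,2,0],[0,0.8,-0.5,5,0],[0,0.8,-0.5,6.5,0],[0,0.8,-0.5,6.5,0],[0,0.8,-0.5,6.5,0]]]';python3 - <<'E'
from h import *
to(*rk(-93,0),.069,95.8)
E
```

```text
clock: 19.7
eef_pos: [0.5279, -0.0259, 0.1118]
tool_rot: [0.67, 0.742, -0.008, -0.004]
ft_force: [0.6, -0.5, -0.8]
grip_width: -0.0001
t19.70 pos [527.9 -25.9 111.8] ang 95.83 tilt [-0.0161 -0.0071] F [ 0.6 -0.5 -0.8] w -0.1 j1,6 [-0.04 -0.15]
-> dx 0.01 dy -0.05 dz 4.28 roll 0.0 world [ 0.5267 -0.0261  0.069 ]
```

```bash
python3 -m inch '[[[0,0,0,1.5,0],[0,0,0,2.7,0],[0,0,0,3.4,0],[0,0,0,3.9,0],[0,0,0,4.2,0]]]';python3 - <<'E'
from h import *
to(*rk(-93,0),.068,95.8)
E
python3 -m inch '[[[0,0,0,0.1,0],[0,0,0,0.2,0],[0,0,0,0.3,0],[0,0,0,0.3,0],[0,0,0,0.3,0]]]';python3 - <<'E'
from h import *
to(*rk(-93,0),.068,95.8)
p,d=shot('side');crop(p,235,160,335,250,6,'pics/side15.png')
E
```

```text
clock: 20.32
eef_pos: [0.5274, -0.0262, 0.0694]
tool_rot: [0.67, 0.742, -0.008, -0.004]
ft_force: [0.4, -0.3, 1.1]
grip_width: -0.0003
t20.32 pos [527.4 -26.2  69.4] ang 95.83 tilt [-0.016  -0.0071] F [ 0.4 -0.3  1.1] w -0.3 j1,6 [-0.05 -0.15]
-> dx 0.01 dy -0.06 dz 0.14 roll 0.0 world [ 0.5267 -0.0261  0.068 ]
clock: 20.95
eef_pos: [0.5276, -0.0262, 0.0688]
tool_rot: [0.67, 0.742, -0.007, -0.003]
ft_force: [-5.6, 0.5, 12.6]
grip_width: 0.0003
t20.95 pos [527.6 -26.2  68.8] ang 95.83 tilt [-0.0142 -0.0072] F [-5.6  0.5 12.6] w 0.3 j1,6 [-0.05 -0.15]
-> dx 0.02 dy -0.09 dz 0.08 roll 0.0 world [ 0.5267 -0.0261  0.068 ]
```

View pics/side15.png

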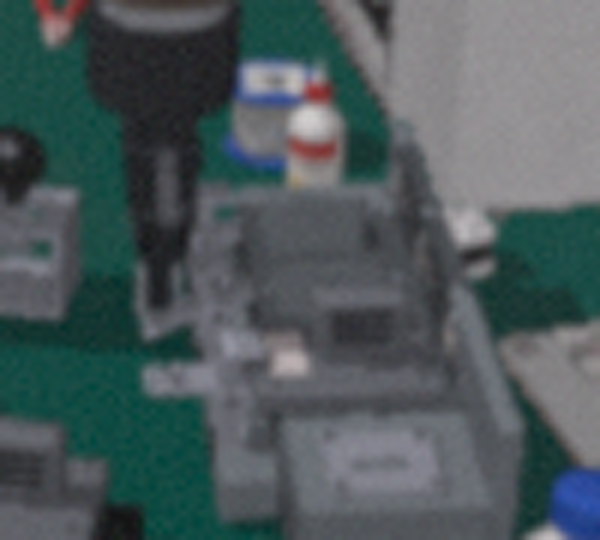

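Latch2 is down at its stop (12.6 N). Retreat, verify, and head to pack2.

```bash
python3 -m inch '[[[0,0,0,-2,0],[3,0,0,-6,0],[6,0,0,-10,0],[6,0,0,-10,0],[6,0,0,-10,0]]]';python3 - <<'E'
from h import *
p,d=shot('side');crop(p,235,160,335,250,6,'pics/side16.png')
p,d=shot('top');packs(cloud('top',d),d)
to(.4762,-.3643,.17,83.3)
E
```

```text
clock: 21.62
eef_pos: [0.5289, -0.0255, 0.1686]
tool_rot: [0.67, 0.742, -0.007, -0.003]
ft_force: [0.2, -0.2, -0.8]
grip_width: 0.0599
plate 377 z 0.0616 [ 461.4 -192.9] [65.  89.8] 84.19 mean [ 460.3 -191.5]
plate 392 z 0.0589 [ 469.  -364.6] [66.7 90.6] 84.89 mean [ 466.2 -362.1]
grip 76 z 0.0932 [ 475.7 -365.5] [20.  45.4] 79.56 mean [ 475.  -363.8]
grip 72 z 0.097 [ 468.1 -193. ] [19.1 42.4] 84.7 mean [ 467.9 -192.5]
t21.73 pos [528.1 -25.4 167.5] ang 95.83 tilt [-0.0166 -0.007 ] F [ 1.2 -0.9 -0.1] w 60.1 j1,6 [-0.04 -0.15]
-> dx -33.19 dy -8.61 dz 0.07 roll 12.5 world [ 0.4762 -0.3643  0.17  ]
```

View pics/side16.png

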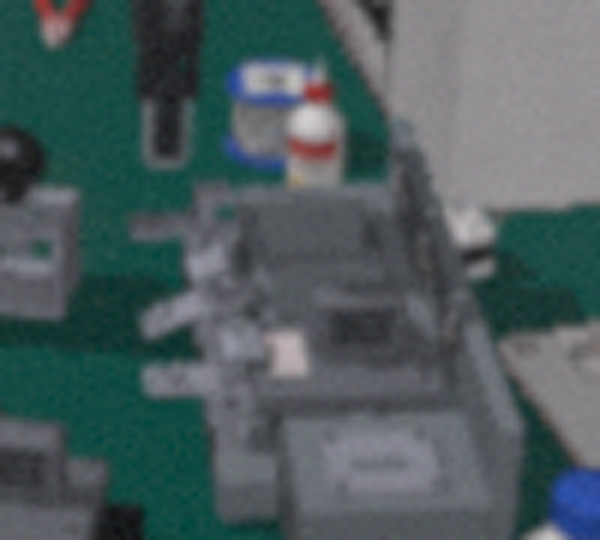

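Latch2 open (tab tilted at (170,315)). Go to pack2 at (0.476,-0.3645), jaw angle 84°.

```bash
python3 -m inch '[[[6,-6,-2,0,3],[6,-12,-4,0,6],[6,-18,-6,0,9],[6,-24,-8,0,11.8],[6,-28,-8.5,0,11.8]]]';python3 -m inch '[[[6,-3,0,0,0],[6,-3,0,0,0],[6,-3,0,0,0],[6,-3,0,0,0],[6,-3,0,0,0]]]';python3 - <<'E'
from h import *
to(.4761,-.3646,.1,84)
E
```

```text
clock: 22.35
eef_pos: [0.4701, -0.3147, 0.169]
tool_rot: [0.744, 0.668, -0.009, -0.004]
ft_force: [1.0, 0.3, -0.3]
grip_width: 0.0599
clock: 22.98
eef_pos: [0.4672, -0.3435, 0.1693]
tool_rot: [0.743, 0.669, -0.009, -0.004]
ft_force: [0.3, 0.2, 0.4]
grip_width: 0.0602
t22.98 pos [ 467.2 -343.5  169.3] ang 83.98 tilt [-0.019  -0.0056] F [0.3 0.2 0.4] w 60.2 j1,6 [-0.63 -0.52]
-> dx -1.95 dy 1.23 dz 6.92 roll -0.0 world [ 0.4761 -0.3646  0.1   ]
```

```bash
python3 -m inch '[[[6,-1,0.6,1,0],[6,-1.95,1.23,3,0],[6,-1.95,1.23,6,0],[6,-1.95,1.23,7,0],[6,-1.95,1.23,7,0]]]';python3 - <<'E'
from h import *
to(.4761,-.3646,.082,84)
E
```

```text
clock: 23.6
eef_pos: [0.4754, -0.3643, 0.0976]
tool_rot: [0.743, 0.669, -0.009, -0.006]
ft_force: [0.2, -0.5, -0.1]
grip_width: 0.06
t23.60 pos [ 475.4 -364.3   97.6] ang 83.97 tilt [-0.0215 -0.0037] F [ 0.2 -0.5 -0.1] w 60.0 j1,6 [-0.65 -0.54]
-> dx -0.01 dy 0.11 dz 1.56 roll -0.0 world [ 0.4761 -0.3646  0.082 ]
```

```bash
python3 -m inch '[[[6,0,0.1,0.8,0],[6,0,0.1,1.55,0],[6,0,0.1,1.55,0],[1,0,0.1,1.55,0],[1,0,0.1,1.55,0]]]';python3 -m inch '[[[1,0,0,0,0],[1,0,0,0,0],[1,0,0,-4,0],[1,0,0,-9,0],[1,0,0,-12,0]]]';python3 - <<'E'
from h import *
st()
E
python3 -m inch '[[[1,0,0,0,0],[1,0,0,0,0],[1,0,0,0,0],[1,0,0,0,0],[1,0,0,0,0]]]';python3 - <<'E'
from h import *
p,d=shot('side');np.savez('side17.npz',p=p,d=d);crop(p,195,190,315,310,5,'pics/side17.png')
to(.44,-.03,.2,95.8)
E
```

```text
clock: 24.22
eef_pos: [0.4763, -0.3646, 0.0825]
tool_rot: [0.743, 0.669, -0.009, -0.005]
ft_force: [-0.2, 0.2, 0.6]
grip_width: 0.0243
clock: 24.85
eef_pos: [0.4792, -0.3643, 0.2045]
tool_rot: [0.743, 0.669, -0.009, -0.005]
ft_force: [0.3, -0.1, -2.3]
grip_width: 0.0173
t24.85 pos [ 479.2 -364.3  204.5] ang 83.97 tilt [-0.0192 -0.0051] F [ 0.3 -0.1 -2.3] w 17.3 j1,6 [-0.64 -0.54]
clock: 25.48
eef_pos: [0.479, -0.3641, 0.2037]
tool_rot: [0.743, 0.669, -0.009, -0.005]
ft_force: [0.3, -0.7, -3.4]
grip_width: 0.0168
t25.52 pos [ 479.1 -364.2  204. ] ang 83.97 tilt [-0.02   -0.0046] F [ 0.1  0.7 -3.2] w 17.0 j1,6 [-0.64 -0.54]
-> dx 32.82 dy -7.39 dz 0.32 roll -11.8 world [ 0.44 -0.03  0.2 ]
```

View pics/side17.png

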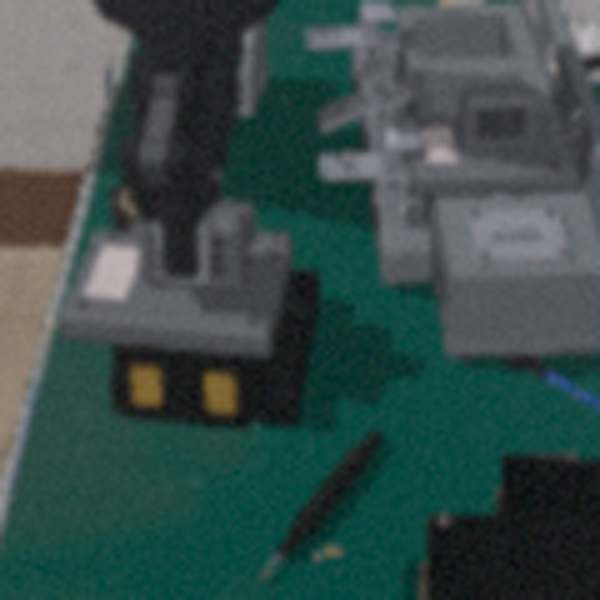

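```bash
python3 -m inch '[[[1,4,0,-1.5,-2],[1,10,-1,-2,-5],[1,16,-2,-2,-8],[1,22,-3,-2,-11.8],[1,27,-4,-2,-11.8]]]';python3 -m inch '[[[1,1,0,0,0],[1,1,0,0,0],[1,1,0,0,0],[1,1,0,0,0],[1,1,0,0,0]]]';python3 - <<'E'
from h import *
to(*rk(0.5,0),.2,95.8)
E
```

```text
clock: 26.15
eef_pos: [0.4678, -0.0893, 0.2232]
tool_rot: [0.67, 0.742, -0.008, -0.006]
ft_force: [0.3, -0.4, -3.7]
grip_width: 0.0171
clock: 26.78
eef_pos: [0.4668, -0.0803, 0.223]
tool_rot: [0.671, 0.741, -0.008, -0.006]
ft_force: [-0.3, 0.5, -3.7]
grip_width: 0.017
t26.77 pos [466.8 -80.3 223. ] ang 95.72 tilt [-0.0193 -0.0044] F [-0.3  0.5 -3.7] w 17.0 j1,6 [-0.17 -0.27]
-> dx 4.81 dy 15.89 dz 1.98 roll -0.1 world [ 0.6197 -0.0166  0.2   ]
```

```bash
python3 -m inch '[[[1,4.8,2,0,0],[1,4.8,7,0,0],[1,4.8,12,0.5,0],[1,4.8,15.9,1,0],[1,4.8,15.9,2,0]]]';python3 -m inch '[[[1,0,0,0.5,0],[1,0,0,1,0],[1,0,0,1.5,0],[1,0,0,1.5,0],[1,0,0,1.5,0]]]';python3 - <<'E'
from h import *
to(*rk(0.5,0),.152,95.8)
p,d=shot('side');np.savez('side18.npz',p=p,d=d);C=cloud('side',d);crop(p,235,130,335,250,5,'pics/side18.png')
a=np.radians(RY);M=np.array([[np.cos(a),-np.sin(a)],[np.sin(a),np.cos(a)]]);xy=(C[...,:2]-RO)@M*1000;Z=C[...,2]*1000
mar=lambda P:cv2.minAreaRect(np.ascontiguousarray(P,dtype=np.float32))
zz=(get_obs()['eef_pos'][2]-.082+.059)*1000;print(zz)
m=(abs(Z-zz)<6)&(abs(xy[...,1]+4)<45)&(abs(xy[...,0])<80)&(d>0);print(m.sum(),mar(xy[m]))
m=(Z>99)&(Z<108)&(xy[...,0]>35)&(xy[...,0]<70)&(xy[...,1]<130)&(xy[...,1]>-195)&(d>0);print('wall',mar(xy[m]))
E
```

```text
clock: 27.4
eef_pos: [0.6224, -0.0169, 0.198]
tool_rot: [0.671, 0.741, -0.008, -0.005]
ft_force: [0.0, 0.6, -3.4]
grip_width: 0.0166
clock: 28.02
eef_pos: [0.6222, -0.017, 0.1836]
tool_rot: [0.671, 0.741, -0.008, -0.005]
ft_force: [-0.0, 0.4, -2.6]
grip_width: 0.0174
t28.02 pos [622.2 -17.  183.6] ang 95.72 tilt [-0.0178 -0.0044] F [-0.   0.4 -2.6] w 17.4 j1,6 [-0.03 -0.12]
-> dx 0.07 dy -0.18 dz 3.16 roll -0.1 world [ 0.6197 -0.0166  0.152 ]
160.59259124392204
267 ((-1.4451751708984375, -1.8676300048828125), (65.63070678710938, 90.29540252685547), 89.09386444091797)
wall ((53.24852752685547, -70.2331314086914), (12.438142776489258, 231.47421264648438), 0.05163685604929924)
```

View pics/side18.png

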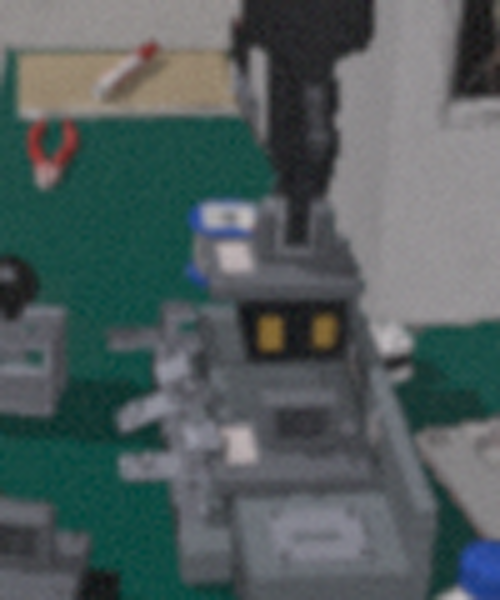

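```bash
python3 -m inch '[[[1,0.05,-0.2,1,0],[1,0.05,-0.2,2,0],[1,0.05,-0.2,3,0],[1,0.05,-0.2,3.2,0],[1,0.05,-0.2,3.2,0]]]';python3 - <<'E'
from h import *
to(*rk(0,0),.135,95.8)
E
```

```text
clock: 28.7
eef_pos: [0.6196, -0.0169, 0.1513]
tool_rot: [0.671, 0.741, -0.008, -0.005]
ft_force: [0.2, -0.4, -3.2]
grip_width: 0.017
t28.70 pos [619.6 -16.9 151.3] ang 95.72 tilt [-0.0183 -0.0044] F [ 0.2 -0.4 -3.2] w 17.0 j1,6 [-0.02 -0.12]
-> dx 0.02 dy -0.00 dz 1.63 roll -0.1 world [ 0.6192 -0.0167  0.135 ]
```

```bash
python3 -m inch '[[[1,0.02,0,0.5,0],[1,0.02,0,1,0],[1,0.02,0,1.4,0],[1,0.02,0,1.6,0],[1,0.02,0,1.6,0]]]';python3 - <<'E'
from h import *
to(*rk(0,0),.115,95.8)
E
```

```text
clock: 29.32
eef_pos: [0.6191, -0.0167, 0.135]
tool_rot: [0.671, 0.741, -0.008, -0.005]
ft_force: [0.7, -0.6, -3.7]
grip_width: 0.0172
t29.32 pos [619.1 -16.7 135. ] ang 95.71 tilt [-0.0187 -0.0044] F [ 0.7 -0.6 -3.7] w 17.2 j1,6 [-0.02 -0.12]
-> dx 0.01 dy 0.05 dz 2.00 roll -0.1 world [ 0.6192 -0.0167  0.115 ]
```

```bash
python3 -m inch '[[[1,0,0.01,0.5,0],[1,0,0.02,1,0],[1,0,0.03,1.4,0],[1,0,0.04,1.7,0],[1,0,0.05,1.9,0]]]';python3 - <<'E'
from h import *
to(*rk(0,0),.0995,95.8)
E
```

```text
clock: 29.95
eef_pos: [0.6192, -0.0167, 0.1158]
tool_rot: [0.671, 0.741, -0.008, -0.006]
ft_force: [-0.6, 0.3, -4.3]
grip_width: 0.017
t29.95 pos [619.2 -16.7 115.8] ang 95.72 tilt [-0.0189 -0.0044] F [-0.6  0.3 -4.3] w 17.0 j1,6 [-0.02 -0.12]
-> dx 0.01 dy 0.03 dz 1.63 roll -0.1 world [ 0.6192 -0.0167  0.0995]
```

```bash
python3 -m inch '[[[1,0,0.01,0.5,0],[1,0,0.02,0.9,0],[1,0,0.03,1.2,0],[1,0,0.03,1.5,0],[1,0,0.03,1.8,0]]]';python3 - <<'E'
from h import *
to(*rk(0,0),.0995,95.8)
p,d=shot('side');crop(p,235,130,335,250,5,'pics/side19.png')
E
```

```text
clock: 30.58
eef_pos: [0.6192, -0.0169, 0.0994]
tool_rot: [0.671, 0.741, -0.008, -0.005]
ft_force: [-5.1, -0.3, 18.6]
grip_width: 0.0172
t30.57 pos [619.2 -16.9  99.4] ang 95.72 tilt [-0.0182 -0.0044] F [-5.1 -0.3 18.6] w 17.2 j1,6 [-0.02 -0.12]
-> dx 0.01 dy 0.00 dz -0.01 roll -0.1 world [ 0.6192 -0.0167  0.0995]
```

View pics/side19.png

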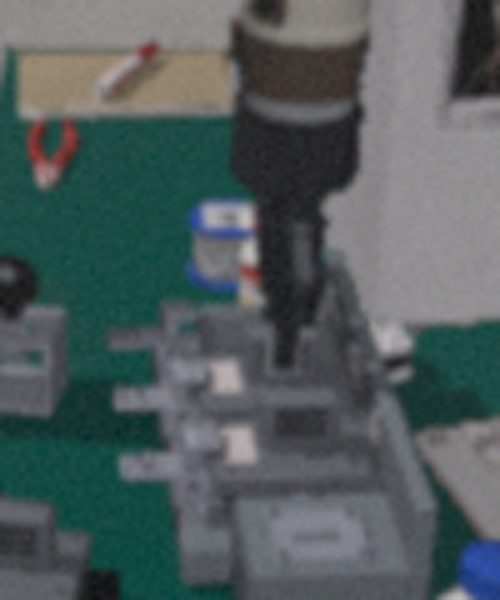

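Latch2's tab (140,398) is level: shut over the pack at 18 N. Release, retreat, and look at everything, including the key.

```bash
python3 -m inch '[[[1,0,0,0,0],[4,0,0,-0.1,0],[4,0,0,-0.1,0],[4,0,0,-3,0],[4,0,0,-8,0]]]';python3 -m inch '[[[4,0,-4,-2,0],[4,0,-8,-4,0],[4,0,-8,-4,0],[4,0,-8,-4,0],[4,0,-8,-4,0]]]'
python3 - <<'E'
from h import *
st()
p,d=shot('side');np.savez('side20.npz',p=p,d=d);crop(p,205,150,335,270,5,'pics/side20.png')
p,d=shot('top');np.savez('top20.npz',p=p,d=d);crop(p,140,125,400,230,3,'pics/top20.png');C=cloud('top',d)
E
```

```text
clock: 31.25
eef_pos: [0.619, -0.0165, 0.1779]
tool_rot: [0.671, 0.741, -0.01, -0.007]
ft_force: [1.8, -0.1, 0.2]
grip_width: 0.0401
clock: 31.88
eef_pos: [0.5409, -0.0241, 0.2189]
tool_rot: [0.671, 0.741, -0.01, -0.008]
ft_force: [-0.3, 0.0, -0.3]
grip_width: 0.0398
t31.88 pos [540.9 -24.1 218.9] ang 95.73 tilt [-0.0246 -0.0042] F [-0.3  0.  -0.3] w 39.8 j1,6 [-0.04 -0.14]
```

View pics/side20.png

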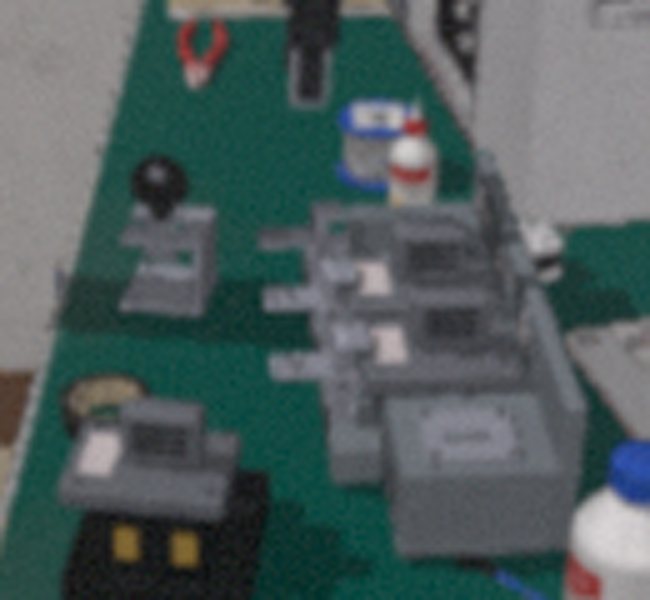

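View pics/top20.png

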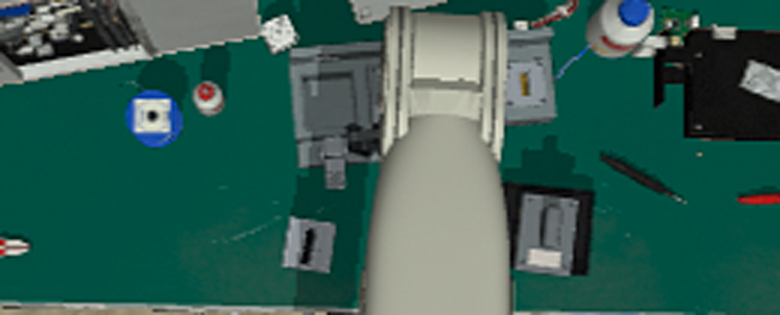

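All three latches are level/shut. Measure the key and stand again.

Run:
```python
from h import *
mar=lambda P:cv2.minAreaRect(np.ascontiguousarray(P,dtype=np.float32))
for f in('top0','top7','top20'):
    z=np.load(f+'.npz');p,d=z['p'],z['d'];C=cloud('top',d);Z=C[...,2]
    b=(abs(C[...,0]-.445)<.05)&(abs(C[...,1]-.08)<.05)&(d>0)
    m=b&(Z>.066)&(Z<.12);P=C[m];c=P[:,:2].mean(0);w=np.linalg.svd(P[:,:2]-c)[2][0];print(f,'bow n',m.sum(),np.round(c*1000,1),'dir',round(np.degrees(np.arctan2(w[1],w[0]))%180,1),mar(P[:,:2]*1000),'zmax',P[:,2].max())
    g=(cv2.cvtColor(p,cv2.COLOR_RGB2HSV)[...,2]<60)&b&(Z>.04);P=C[g];print(' dark',g.sum(),mar(P[:,:2]*1000),P[:,:2].mean(0)*1000)
    m=b&(abs(Z-.055)<.006);P=C[m];print(' plate',m.sum(),mar(P[:,:2]*1000))
z=np.load('side20.npz');p,d=z['p'],z['d'];C=cloud('side',d);Z=C[...,2]
b=(abs(C[...,0]-.445)<.05)&(abs(C[...,1]-.08)<.05)&(d>0)&(cv2.cvtColor(p,cv2.COLOR_RGB2HSV)[...,2]<80)&(Z>.065);P=C[b];print('side bow',b.sum(),P.min(0),P.max(0),P.mean(0))
m=(abs(C[...,0]-.445)<.05)&(abs(C[...,1]-.08)<.05)&(d>0)&(abs(Z-.055)<.005);P=C[m];print('side plate',mar(P[:,:2]*1000))
```

```text
top0 bow n 38 [441.   79.7] dir 169.0 ((441.36865234375, 79.67346954345703), (10.54897403717041, 38.56875228881836), 80.35476684570312) zmax 0.10872340120562637
 dark 30 ((441.1613464355469, 80.94342803955078), (8.275442123413086, 38.10895919799805), 77.07207489013672) [440.33493088  80.95652834]
 plate 177 ((446.49737548828125, 78.8841552734375), (51.82835006713867, 54.60373306274414), 82.21984100341797)
top7 bow n 38 [441.4  79.9] dir 168.0 ((441.61273193359375, 80.8138656616211), (12.7852201461792, 39.348365783691406), 76.94622802734375) zmax 0.10996397345079859
 dark 28 ((441.0235595703125, 80.16204071044922), (8.721646308898926, 38.11007308959961), 79.7833480834961) [441.81876095  80.34594798]
 plate 167 ((446.4610595703125, 78.88352966308594), (51.710445404052734, 54.492088317871094), 82.03314208984375)
top20 bow n 40 [440.4  79. ] dir 174.4 ((441.4285888671875, 71.3436279296875), (30.62860107421875, 38.46598815917969), 86.30589294433594) zmax 0.11239687212142385
 dark 31 ((441.14569091796875, 80.50184631347656), (9.060815811157227, 38.23779296875), 77.03002166748047) [440.49757867  80.75811707]
 plate 166 ((446.1164855957031, 78.93507385253906), (51.52376174926758, 54.267005920410156), 81.72265625)
side bow 96 [0.4258358  0.06873979 0.06527694] [0.46317559 0.08286128 0.10460657] [0.44422623 0.07529384 0.08631309]
side plate ((449.1773376464844, 75.26494598388672), (51.6331672668457, 57.58268737792969), 88.65013122558594)
```

Run:
```python
from h import *
to(.35,.0798,.2,81)
```

```text
t31.98 pos [540.8 -24.2 218.7] ang 95.73 tilt [-0.0252 -0.0043] F [-0.5  0.4 -0.2] w 40.2 j1,6 [-0.04 -0.14]
-> dx 12.25 dy -17.89 dz 2.31 roll 14.7 world [0.35   0.0798 0.2   ]
```

```bash
python3 -m inch '[[[4,4,-5,0,5],[4,8,-10,0,10],[4,12.2,-15,0,14.7],[4,12.2,-17.9,2,14.7],[4,12.2,-17.9,2.3,14.7]]]'; python3 -m inch '[[[4,0,0,0,0],[4,0,0,0,0],[4,0,0,0,0],[4,0,0,0,0],[4,0,5,0,0]]]';python3 - <<'E'
from h import *
st()
E
python3 -m inch '[[[4,0,0,0,0],[4,0,0,0,0],[4,0,0,0,0],[4,0,0,0,0],[4,0,0,0,0]]]';python3 - <<'E'
from h import *
to(.4414,.0798,.15,81)
E
```

```text
clock: 32.6
eef_pos: [0.3467, 0.0793, 0.1987]
tool_rot: [0.759, 0.65, -0.013, -0.008]
ft_force: [-0.1, 0.2, -0.1]
grip_width: 0.0398
clock: 33.22
eef_pos: [0.3946, 0.0717, 0.1974]
tool_rot: [0.759, 0.651, -0.013, -0.008]
ft_force: [1.1, 0.9, -0.0]
grip_width: 0.0395
t33.23 pos [394.6  71.7 197.4] ang 81.26 tilt [-0.0308 -0.0051] F [ 1.1  0.9 -0. ] w 39.5 j1,6 [0.18 0.33]
clock: 33.85
eef_pos: [0.3943, 0.0718, 0.1977]
tool_rot: [0.759, 0.651, -0.013, -0.008]
ft_force: [0.2, 0.4, 0.7]
grip_width: 0.0403
t33.85 pos [394.3  71.8 197.7] ang 81.28 tilt [-0.0304 -0.005 ] F [0.2 0.4 0.7] w 40.3 j1,6 [0.18 0.33]
-> dx 1.55 dy 4.67 dz 4.62 roll 0.3 world [0.4414 0.0798 0.15  ]
```

```bash
python3 -m inch '[[[4,1.5,0,0,0],[4,1.5,-3,0,0],[4,1.5,-4,0,0],[4,1.5,-2,0,0],[4,1.5,4,0,0]]]';python3 - <<'E'
from h import *
st();optics.camera('side');st()
E
python3 -m inch '[[[4,0,0,0,0],[4,0,0,0,0],[4,0,0,0,0],[4,0,0,0,0],[4,0,0,0,0]]]';python3 - <<'E'
from h import *
to(.4414,.0798,.15,81)
E
```

```text
clock: 34.48
eef_pos: [0.4358, 0.0814, 0.1971]
tool_rot: [0.758, 0.652, -0.013, -0.008]
ft_force: [0.3, 1.8, 1.1]
grip_width: 0.04
t34.48 pos [435.8  81.4 197.1] ang 81.43 tilt [-0.0296 -0.0045] F [0.3 1.8 1.1] w 40.0 j1,6 [0.18 0.33]
t34.52 pos [445.   80.5 195.5] ang 81.26 tilt [-0.0229 -0.0056] F [ 9.1 -0.2  0.5] w 40.0 j1,6 [0.18 0.33]
clock: 35.15
eef_pos: [0.4447, 0.0805, 0.1959]
tool_rot: [0.759, 0.651, -0.01, -0.005]
ft_force: [-0.7, 0.5, -0.5]
grip_width: 0.0399
t35.15 pos [444.7  80.5 195.9] ang 81.28 tilt [-0.0222 -0.0055] F [-0.7  0.5 -0.5] w 39.9 j1,6 [0.18 0.33]
-> dx -0.08 dy -0.21 dz 4.59 roll 0.3 world [0.4414 0.0798 0.15  ]
```

```bash
python3 -m inch '[[[4,0,-3,2,0],[4,0,-6,4,0],[4,0,-6.5,4,0],[4,0,-5,4,0],[4,0,0,1,0]]]';python3 - <<'E'
from h import *
optics.camera('side');st()
E
python3 -m inch '[[[4,0,-4,2,0],[4,0,-7,2,0],[4,0,-7,2,0],[4,0,-5,2,0],[4,0,0,-1,0]]]';python3 - <<'E'
from h import *
optics.camera('side');st()
E
python3 -m inch '[[[4,0,0,0,0],[4,0,0,0,0],[4,0,0,0,0],[4,0,0,0,0],[4,0,0,0,0]]]';python3 - <<'E'
from h import *
to(.4414,.0798,.15,81)
E
```

```text
clock: 35.78
eef_pos: [0.443, 0.0801, 0.1848]
tool_rot: [0.758, 0.652, -0.012, -0.007]
ft_force: [2.3, 1.7, 0.2]
grip_width: 0.04
t35.83 pos [455.4  80.1 190.8] ang 81.21 tilt [-0.0074 -0.0047] F [9.8 1.6 4.4] w 40.0 j1,6 [0.18 0.33]
clock: 36.45
eef_pos: [0.4551, 0.0797, 0.1997]
tool_rot: [0.759, 0.651, -0.006, -0.002]
ft_force: [0.6, 0.3, -0.1]
grip_width: 0.0401
t36.50 pos [466.7  79.6 205.7] ang 81.13 tilt [ 0.0076 -0.004 ] F [9.4 0.4 4.2] w 40.0 j1,6 [0.17 0.33]
clock: 37.12
eef_pos: [0.4662, 0.0798, 0.2056]
tool_rot: [0.76, 0.65, 0.001, 0.004]
ft_force: [0.6, -0.0, 0.2]
grip_width: 0.04
t37.12 pos [466.2  79.8 205.6] ang 81.15 tilt [ 0.0073 -0.0041] F [ 0.6 -0.   0.2] w 40.0 j1,6 [0.17 0.33]
-> dx -0.36 dy -2.50 dz 5.54 roll 0.2 world [0.4414 0.0798 0.15  ]
```

```bash
python3 -m inch '[[[4,-0.36,-1.2,1,0.2],[4,-0.36,-2.4,3,0.2],[4,-0.36,-2.5,5.5,0.2],[4,-0.36,-2.5,5.5,0.2],[4,-0.36,-2.5,5.5,0.2]]]';python3 - <<'E'
from h import *
to(.4414,.0798,.081,81)
p,d=shot('side');crop(p,205,150,285,230,7,'pics/side21.png')
E
```

```text
clock: 37.75
eef_pos: [0.4419, 0.0799, 0.1512]
tool_rot: [0.761, 0.649, 0.002, 0.004]
ft_force: [-1.0, -0.6, -0.5]
grip_width: 0.0398
t37.75 pos [441.9  79.9 151.2] ang 80.96 tilt [ 0.0083 -0.0039] F [-1.  -0.6 -0.5] w 39.8 j1,6 [0.18 0.34]
-> dx -0.00 dy -0.11 dz 7.02 roll -0.0 world [0.4414 0.0798 0.081 ]
```

View pics/side21.png

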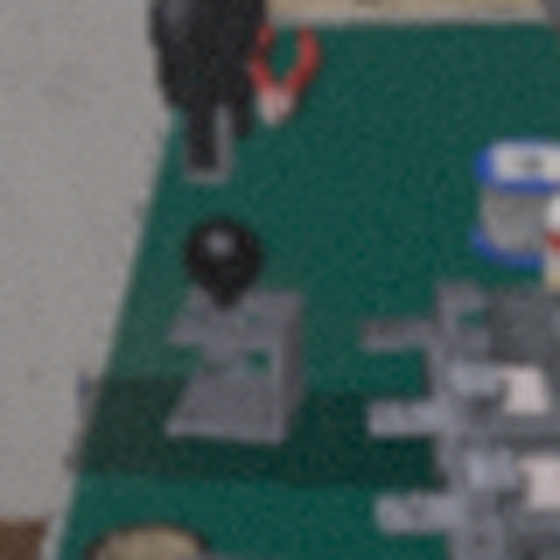

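Run:
```python
from h import *
for X in([.4419,.0799,.137],[.4419,.06,.14],[.4419,.05,.137],[.4414,.0798,.085]):
    print((proj('side',X)-[205,150])*7)
```

```text
[212.42177709 155.48387124]
[208.12013027 168.5165694 ]
[206.19700075 184.04642027]
[214.44267525 253.33572335]
```

```bash
python3 -m inch '[[[4,0,-0.03,2,0],[4,0,-0.03,4,0],[4,0,-0.03,6,0],[4,0,-0.03,7,0],[4,0,-0.03,7,0]]]';python3 - <<'E'
from h import *
to(.4422,.0798,.081,81)
E
```

```text
clock: 38.42
eef_pos: [0.4426, 0.0798, 0.0815]
tool_rot: [0.761, 0.649, 0.002, 0.004]
ft_force: [-0.6, 0.1, -0.6]
grip_width: 0.0404
t38.42 pos [442.6  79.8  81.5] ang 80.95 tilt [ 0.0088 -0.0038] F [-0.6  0.1 -0.6] w 40.4 j1,6 [0.18 0.34]
-> dx -0.00 dy -0.04 dz 0.05 roll -0.0 world [0.4422 0.0798 0.081 ]
```

```bash
python3 -m inch '[[[0.6,0,0,0,0],[0.6,0,0,0,0],[0.6,0,0,0,0],[0.6,0,0,0,0],[0.6,0,0,0,0]]]';python3 - <<'E'
from h import *
o,R,a=st();print(o['ft_torque'])
E
python3 -m inch '[[[0.6,0,0,-0.5,0],[0.6,0,0,-1,0],[0.6,0,0,-1.5,0],[0.6,0,0,-2,0],[0.6,0,0,-2,0]]]';python3 - <<'E'
from h import *
o,R,a=st();print(o['ft_torque'])
p,d=shot('side');crop(p,205,150,285,230,7,'pics/side22.png')
p,d=shot('top');crop(p,205,170,285,230,7,'pics/top22.png')
E
```

```text
clock: 39.05
eef_pos: [0.4435, 0.0799, 0.0825]
tool_rot: [0.761, 0.649, 0.003, 0.005]
ft_force: [0.1, -0.2, 6.3]
grip_width: 0.0094
t39.05 pos [443.5  79.9  82.5] ang 80.95 tilt [ 0.0109 -0.0034] F [ 0.1 -0.2  6.3] w 9.4 j1,6 [0.18 0.34]
[-0.05409753  0.0917072   0.0083177 ]
clock: 39.67
eef_pos: [0.4437, 0.08, 0.1029]
tool_rot: [0.761, 0.649, 0.003, 0.005]
ft_force: [-0.1, -0.9, -0.2]
grip_width: 0.0094
t39.67 pos [443.7  80.  102.9] ang 80.95 tilt [ 0.0119 -0.0033] F [-0.1 -0.9 -0.2] w 9.4 j1,6 [0.18 0.34]
[-0.01622341  0.03799645 -0.05340239]
```

View pics/side22.png

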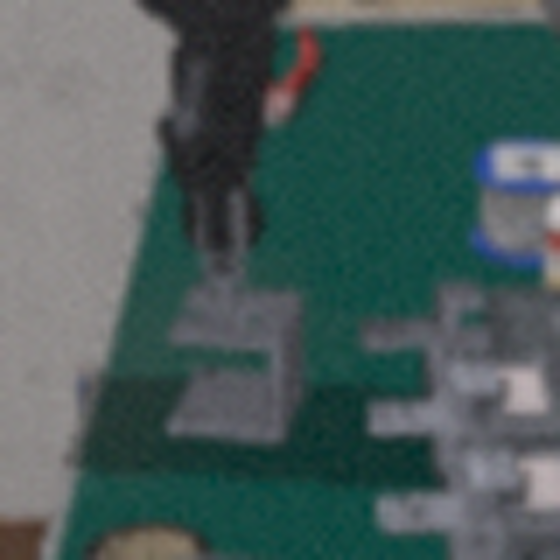

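Key is gripped (9.4 mm) and lifting. Raise clear and measure the bit relative to the TCP.

```bash
python3 -m inch '[[[0.6,0,0,-2,0],[0.6,0,0,-4,0],[0.6,0,0,-6,0],[0.6,0,0,-8,0],[0.6,0,0,-8,0]]]';python3 -m inch '[[[0.6,0,0,0,-3],[0.6,0,0,0,-6],[0.6,0,0,0,-9],[0.6,0,0,0,-9],[0.6,0,0,0,-9]]]';python3 - <<'E'
from h import *
o,R,a=st();e=o['eef_pos']
p,d=shot('side');np.savez('side23.npz',p=p,d=d)
u,v=(proj('side',e)).astype(int);print(u,v)
q=p.copy();crop(q,u-30,v-20,u+30,v+50,8,'pics/side23.png')
for off in((0,0,-.014),(0,0,-.0235),(0,0,-.0575)): print((proj('side',e+off)-[u-30,v-20])*8)
E
```

```text
clock: 40.4
eef_pos: [0.4434, 0.0804, 0.1836]
tool_rot: [0.761, 0.649, 0.004, 0.006]
ft_force: [0.9, 0.3, -0.2]
grip_width: 0.0087
clock: 41.02
eef_pos: [0.443, 0.0804, 0.1829]
tool_rot: [0.708, 0.707, 0.003, 0.006]
ft_force: [0.0, 0.1, -0.4]
grip_width: 0.0092
t41.02 pos [443.   80.4 182.9] ang 89.91 tilt [ 0.0128 -0.0032] F [ 0.   0.1 -0.4] w 9.2 j1,6 [0.18 0.18]
235 159
[243.43356814 194.37685096]
[244.09431899 215.72005218]
[246.41593898 290.71171038]
```

View pics/side23.png

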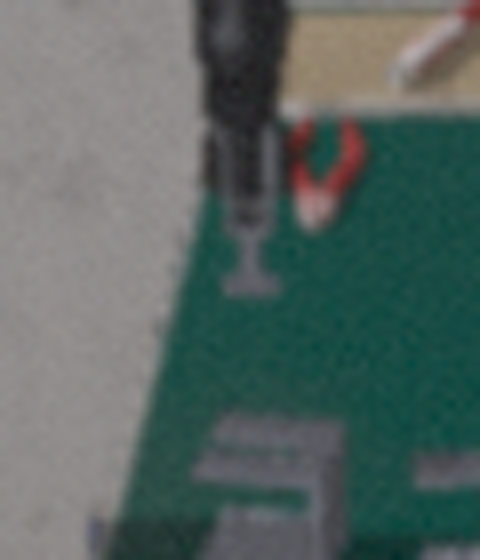

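The bit hangs at (252,285) in the crop, aligned with the finger centre (~249), so the key axis coincides with the TCP. Move to the keyhole.

Run:
```python
from h import *
to(*rk(0,-151),.19,95.8)
```

```text
t41.08 pos [443.1  80.4 183.1] ang 89.92 tilt [ 0.0132 -0.0031] F [-0.4  0.4 -0.2] w 9.2 j1,6 [0.18 0.18]
-> dx -24.71 dy 19.18 dz -0.37 roll -5.9 world [ 0.6345 -0.1669  0.19  ]
```

```bash
python3 -m inch '[[[0.6,-4,3,-1,-2],[0.6,-8.5,6.5,-1,-4],[0.6,-13,10,-1,-6],[0.6,-17.5,13.5,-1,-6],[0.6,-20,15.5,-1,-6]]]';python3 -m inch '[[[0.6,-1,1,0,0],[0.6,-1,1,0,0],[0.6,-1,1,0,0],[0.6,-1,1,0,0],[0.6,-1,1,0,0]]]';python3 - <<'E'
from h import *
to(*rk(0,-151),.15,95.8)
E
```

```text
clock: 41.7
eef_pos: [0.599, -0.1223, 0.195]
tool_rot: [0.671, 0.742, 0.003, 0.006]
ft_force: [0.0, 0.4, 0.1]
grip_width: 0.0094
clock: 42.32
eef_pos: [0.6097, -0.1306, 0.1956]
tool_rot: [0.67, 0.742, 0.003, 0.006]
ft_force: [-0.5, 0.2, -0.3]
grip_width: 0.0096
t42.33 pos [ 609.7 -130.6  195.6] ang 95.82 tilt [ 0.0136 -0.0034] F [-0.5  0.2 -0.3] w 9.6 j1,6 [-0.21 -0.31]
-> dx -3.85 dy 2.04 dz 4.61 roll 0.0 world [ 0.6345 -0.1669  0.15  ]
```

```bash
python3 -m inch '[[[0.6,-2,1,0,0],[0.6,-3.85,2,1,0],[0.6,-3.85,2,3,0],[0.6,-3.85,2.04,4.6,0],[0.6,-3.85,2.04,4.6,0]]]';python3 -m inch '[[[0.6,0,0,0,0],[0.6,0,0,0,0],[0.6,0,0,0,0],[0.6,0,0,0,0],[0.6,0,0,0,0]]]';python3 - <<'E'
from h import *
to(*rk(0,-151),.13,95.8)
o=get_obs();e=o['eef_pos']
p,d=shot('side');np.savez('side24.npz',p=p,d=d);crop(p,265,165,335,265,6,'pics/side24.png')
for X in(e-[0,0,.014],e-[0,0,.0575],[.6345,-.1669,.065]): print((proj('side',X)-[265,165])*6)
E
```

```text
clock: 42.95
eef_pos: [0.6332, -0.1663, 0.1482]
tool_rot: [0.67, 0.742, 0.002, 0.004]
ft_force: [0.1, -0.4, -0.6]
grip_width: 0.0092
clock: 43.58
eef_pos: [0.6333, -0.1663, 0.1484]
tool_rot: [0.67, 0.742, 0.003, 0.005]
ft_force: [-0.0, 0.2, -0.3]
grip_width: 0.0092
t43.58 pos [ 633.3 -166.3  148.4] ang 95.85 tilt [ 0.0101 -0.0024] F [-0.   0.2 -0.3] w 9.2 j1,6 [-0.26 -0.36]
-> dx -0.07 dy 0.10 dz 1.84 roll 0.0 world [ 0.6345 -0.1669  0.13  ]
[198.36876178 299.69989146]
[192.77830084 380.21423575]
[192.30429993 427.36659485]
```

View pics/side24.png

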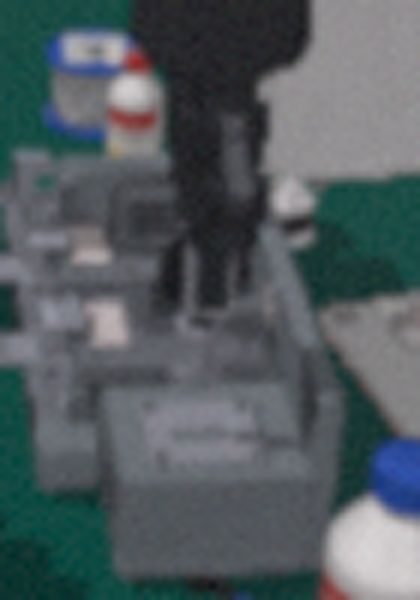

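Run:
```python
from h import *
z=np.load('side24.npz');p=z['p'][205:250,280:320,::-1]
q=np.clip((p.astype(float)-50)*2.0,0,255).astype(np.uint8);cv2.imwrite('pics/side24b.png',cv2.resize(q,None,fx=13,fy=13,interpolation=cv2.INTER_CUBIC))
for X in([.6333,-.1663,.1344],[.6333,-.1663,.0909],[.6345,-.1669,.065]): print((proj('side',X)-[280,205])*13)
```

```text
[234.92506973 129.42718641]
[222.8092717  303.87825721]
[221.65931652 405.96095551]
```

View pics/side24b.png

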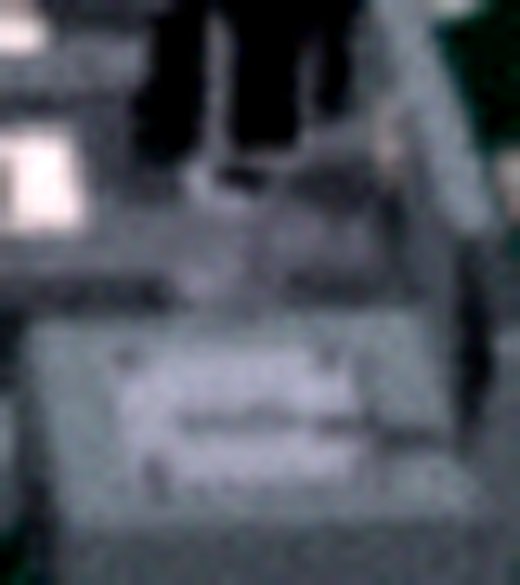

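```bash
python3 -m inch '[[[0.6,-0.06,0.13,0.6,0],[0.6,-0.06,0.13,1.2,0],[0.6,-0.06,0.13,1.8,0],[0.6,-0.06,0.13,2.2,0],[0.6,-0.06,0.13,2.2,0]]]';python3 - <<'E'
from h import *
to(*rk(0.3,-151),.118,95.8)
E
```

```text
clock: 44.25
eef_pos: [0.6345, -0.1667, 0.1257]
tool_rot: [0.67, 0.742, 0.002, 0.004]
ft_force: [0.7, -0.4, -1.2]
grip_width: 0.0094
t44.25 pos [ 634.5 -166.7  125.7] ang 95.84 tilt [ 0.0089 -0.0021] F [ 0.7 -0.4 -1.2] w 9.4 j1,6 [-0.26 -0.36]
-> dx -0.02 dy 0.03 dz 0.77 roll 0.0 world [ 0.6348 -0.1669  0.118 ]
```

```bash
python3 -m inch '[[[0.6,-0.02,0.03,0.2,0],[0.6,-0.02,0.03,0.4,0],[0.6,-0.02,0.03,0.6,0],[0.6,-0.02,0.03,0.8,0],[0.6,-0.02,0.03,0.9,0]]]';python3 - <<'E'
from h import *
to(*rk(0.3,-151),.0925,95.8)
E
```

```text
clock: 44.88
eef_pos: [0.6352, -0.1669, 0.1168]
tool_rot: [0.67, 0.742, 0.002, 0.004]
ft_force: [-0.1, -0.1, 0.6]
grip_width: 0.0091
t44.88 pos [ 635.2 -166.9  116.8] ang 95.85 tilt [ 0.0097 -0.0021] F [-0.1 -0.1  0.6] w 9.1 j1,6 [-0.26 -0.36]
-> dx 0.01 dy -0.06 dz 2.43 roll 0.0 world [ 0.6348 -0.1669  0.0925]
```

```bash
python3 -m inch '[[[0.6,0,-0.03,0.4,0],[0.6,0,-0.04,0.8,0],[0.6,0,-0.05,1.2,0],[0.6,0,-0.05,1.6,0],[0.6,0,-0.05,1.9,0]]]';python3 - <<'E'
from h import *
to(*rk(0.3,-151),.0925,95.8)
E
```

```text
clock: 45.5
eef_pos: [0.6338, -0.1669, 0.0968]
tool_rot: [0.67, 0.742, 0.002, 0.003]
ft_force: [0.1, 0.1, -0.3]
grip_width: 0.0088
t45.50 pos [ 633.8 -166.9   96.8] ang 95.84 tilt [ 0.0071 -0.0018] F [ 0.1  0.1 -0.3] w 8.8 j1,6 [-0.26 -0.36]
-> dx -0.01 dy 0.10 dz 0.43 roll 0.0 world [ 0.6348 -0.1669  0.0925]
```

```bash
python3 -m inch '[[[0.6,0,0.05,0.1,0],[0.6,0,0.07,0.2,0],[0.6,0,0.07,0.3,0],[0.6,0,0.07,0.4,0],[0.6,0,0.07,0.45,0]]]';python3 - <<'E'
from h import *
to(*rk(0.3,-151),.0925,95.8)
E
python3 -m inch '[[[0.6,0,0,0.1,0],[0.6,0,0,0.15,0],[0.6,0,0,0.2,0],[0.6,0,0,0.2,0],[0.6,0,0,0.2,0]]]';python3 - <<'E'
from h import *
to(*rk(0,-151),.0925,95.8)
p,d=shot('side');crop(p,265,165,335,265,6,'pics/side25.png')
E
```

```text
clock: 46.12
eef_pos: [0.6346, -0.1668, 0.0926]
tool_rot: [0.67, 0.742, 0.002, 0.003]
ft_force: [-1.1, 0.1, 2.3]
grip_width: 0.0092
t46.12 pos [ 634.6 -166.8   92.6] ang 95.84 tilt [ 0.0074 -0.0018] F [-1.1  0.1  2.3] w 9.2 j1,6 [-0.26 -0.36]
-> dx -0.01 dy 0.02 dz 0.01 roll 0.0 world [ 0.6348 -0.1669  0.0925]
clock: 46.75
eef_pos: [0.6347, -0.1669, 0.0925]
tool_rot: [0.67, 0.742, 0.002, 0.004]
ft_force: [-3.7, 1.4, 8.2]
grip_width: 0.0095
t46.75 pos [ 634.7 -166.9   92.5] ang 95.84 tilt [ 0.0086 -0.0022] F [-3.7  1.4  8.2] w 9.5 j1,6 [-0.26 -0.36]
-> dx -0.00 dy -0.01 dz 0.00 roll 0.0 world [ 0.6345 -0.1669  0.0925]
```

View pics/side25.png

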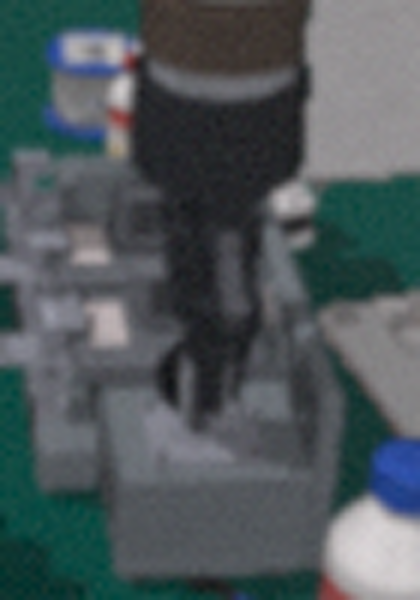

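Key is seated (collar contact exactly at the predicted 92.5 mm). Turn clockwise.

```bash
python3 -m inch '[[[0.6,0,0,-0.05,8],[0.6,0,0,-0.05,16],[0.6,0,0,-0.05,24],[0.6,0,0,-0.05,32],[0.6,0,0,-0.05,40]]]';python3 - <<'E'
from h import *
o,_,_=st();print(o['ft_torque']); to(*rk(0,-151),.0925,95.8-81)
E
```

```text
clock: 47.42
eef_pos: [0.6346, -0.1676, 0.0933]
tool_rot: [0.885, 0.466, 0.003, 0.004]
ft_force: [-0.6, -1.6, 1.3]
grip_width: 0.0092
t47.42 pos [ 634.6 -167.6   93.3] ang 55.56 tilt [ 0.0087 -0.0036] F [-0.6 -1.6  1.3] w 9.2 j1,6 [-0.26  0.34]
[-0.33671713  0.235155    0.06477761]
t47.42 pos [ 634.6 -167.6   93.3] ang 55.56 tilt [ 0.0087 -0.0036] F [-0.6 -1.6  1.3] w 9.2 j1,6 [-0.26  0.34]
-> dx 0.05 dy -0.04 dz 0.08 roll 40.8 world [ 0.6345 -0.1669  0.0925]
```

```bash
python3 -m inch '[[[0.6,0.05,-0.03,0.05,8],[0.6,0.05,-0.03,0.05,16],[0.6,0.05,-0.03,0.05,24],[0.6,0.05,-0.03,0.05,30],[0.6,0.05,-0.03,0.05,35]]]';python3 - <<'E'
from h import *
o,_,_=st();print(o['ft_torque'])
E
python3 -m inch '[[[0.6,0,0,0,2],[0.6,0,0,0,4],[0.6,0,0,0,6],[0.6,0,0,0,7.5],[0.6,0,0,0,7.5]]]';python3 - <<'E'
from h import *
o,_,_=st();print(o['ft_torque'])
p,d=shot('side');crop(p,265,165,335,265,6,'pics/side26.png')
E
```

```text
clock: 48.05
eef_pos: [0.6351, -0.168, 0.0932]
tool_rot: [0.984, 0.177, 0.004, 0.004]
ft_force: [0.4, -1.1, 1.5]
grip_width: 0.0095
t48.05 pos [ 635.1 -168.    93.2] ang 20.37 tilt [ 0.0099 -0.0054] F [ 0.4 -1.1  1.5] w 9.5 j1,6 [-0.26  0.96]
[-0.38364959 -0.12460503  0.11459884]
clock: 48.68
eef_pos: [0.6352, -0.1681, 0.0933]
tool_rot: [0.994, 0.112, 0.005, 0.003]
ft_force: [0.7, -1.0, -0.0]
grip_width: 0.0093
t48.67 pos [ 635.2 -168.1   93.3] ang 12.86 tilt [ 0.0103 -0.0057] F [ 0.7 -1.  -0. ] w 9.3 j1,6 [-0.26  1.09]
[-0.14640763 -0.15656002  0.1304244 ]
```

View pics/side26.png

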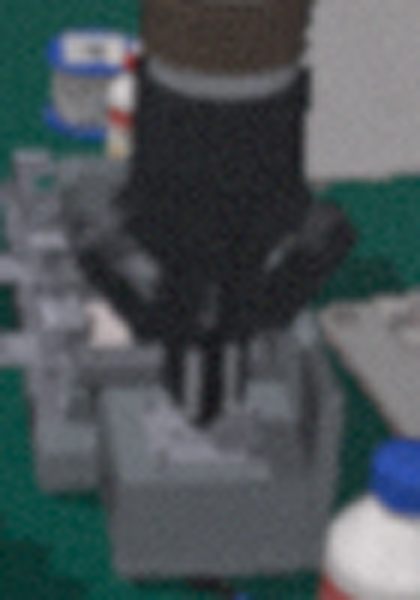

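```bash
python3 -m inch '[[[0.6,0,0,0,2],[0.6,0,0,0,3],[0.6,0,0,0,4],[0.6,0,0,0,4],[0.6,0,0,0,4]]]';python3 - <<'E'
from h import *
o,_,_=st();print(o['ft_torque'])
E
python3 -m inch '[[[0.6,0,0,0,2],[0.6,0,0,0,3],[0.6,0,0,0,4],[0.6,0,0,0,4],[0.6,0,0,0,4]]]';python3 - <<'E'
from h import *
o,_,_=st();print(o['ft_torque'])
E
```

```text
clock: 49.35
eef_pos: [0.6352, -0.1681, 0.0933]
tool_rot: [0.997, 0.077, 0.005, 0.003]
ft_force: [0.6, -1.1, -0.4]
grip_width: 0.0094
t49.35 pos [ 635.2 -168.1   93.3] ang 8.88 tilt [ 0.0103 -0.0057] F [ 0.6 -1.1 -0.4] w 9.4 j1,6 [-0.26  1.16]
[-0.1913461  -0.03683783  0.39686802]
clock: 49.98
eef_pos: [0.6353, -0.1682, 0.0932]
tool_rot: [0.999, 0.043, 0.005, 0.003]
ft_force: [0.9, -2.1, -1.4]
grip_width: 0.0094
t49.98 pos [ 635.3 -168.2   93.2] ang 4.88 tilt [ 0.0105 -0.006 ] F [ 0.9 -2.1 -1.4] w 9.4 j1,6 [-0.26  1.23]
[-0.45684976 -0.17700759  0.69208654]
```

Torque rose to 0.69 N·m: at the stop. Turn back home.

```bash
python3 -m inch '[[[0.6,0,0,0,-9],[0.6,0,0,0,-18],[0.6,0,0,0,-27],[0.6,0,0,0,-36],[0.6,0,0,0,-45]]]';python3 - <<'E'
from h import *
o,_,_=st();print(o['ft_torque']);to(*rk(0,-151),.0932,95.84)
E
```

```text
clock: 50.6
eef_pos: [0.6358, -0.1678, 0.0934]
tool_rot: [0.906, 0.423, 0.004, 0.005]
ft_force: [1.7, 0.2, -0.2]
grip_width: 0.0091
t50.60 pos [ 635.8 -167.8   93.4] ang 50.09 tilt [ 0.0116 -0.0047] F [ 1.7  0.2 -0.2] w 9.1 j1,6 [-0.26  0.44]
[ 0.10875646 -0.35345248  0.00201435]
t50.60 pos [ 635.8 -167.8   93.4] ang 50.09 tilt [ 0.0116 -0.0047] F [ 1.7  0.2 -0.2] w 9.1 j1,6 [-0.26  0.44]
-> dx -0.02 dy -0.15 dz 0.01 roll -45.8 world [ 0.6345 -0.1669  0.0932]
```

```bash
python3 -m inch '[[[0.6,0,-0.05,0,-10],[0.6,0,-0.1,0,-20],[0.6,0,-0.12,0,-30],[0.6,0,-0.15,0,-40],[0.6,0,-0.15,0,-45.8]]]';python3 -m inch '[[[0.6,0,0,0,0],[0.6,0,0,0,0],[0.6,0,0,0,0],[0.6,0,0,0,0],[0.6,0,0,0,0]]]';python3 - <<'E'
from h import *
o,_,_=st();print(o['ft_torque']);to(*rk(0,-151),.0932,95.84)
E
```

```text
clock: 51.22
eef_pos: [0.6344, -0.1666, 0.0932]
tool_rot: [0.669, 0.743, 0.002, 0.005]
ft_force: [1.1, -0.8, -1.1]
grip_width: 0.009
clock: 51.85
eef_pos: [0.6344, -0.1666, 0.0931]
tool_rot: [0.669, 0.743, 0.002, 0.005]
ft_force: [-0.4, 0.0, -0.1]
grip_width: 0.0093
t51.85 pos [ 634.4 -166.6   93.1] ang 95.97 tilt [ 0.0111 -0.0038] F [-0.4  0.  -0.1] w 9.3 j1,6 [-0.26 -0.36]
[-0.14756361 -0.00673143  0.03005513]
t51.85 pos [ 634.4 -166.6   93.1] ang 95.97 tilt [ 0.0111 -0.0038] F [-0.4  0.  -0.1] w 9.3 j1,6 [-0.26 -0.36]
-> dx -0.04 dy 0.01 dz -0.01 roll 0.1 world [ 0.6345 -0.1669  0.0932]
```

```bash
python3 -m inch '[[[0.6,0,0,-0.4,0],[0.6,0,0.01,-0.8,0],[0.6,0,0.02,-1.2,0],[0.6,0,0.02,-1.6,0],[0.6,0,0.02,-2,0]]]';python3 - <<'E'
from h import *
o,_,_=st();print(o['ft_torque'])
E
```

```text
clock: 52.48
eef_pos: [0.6313, -0.1664, 0.1067]
tool_rot: [0.669, 0.743, -0.001, 0.001]
ft_force: [2.4, -4.7, -36.3]
grip_width: 0.0096
t52.48 pos [ 631.3 -166.4  106.7] ang 95.94 tilt [ 0.001  -0.0027] F [  2.4  -4.7 -36.3] w 9.6 j1,6 [-0.26 -0.36]
[-0.85652361 -0.82582487 -0.03894923]
```

Caught (−36 N) at 13.6 mm rise, probably the bit under the plate. Back down and look.

```bash
python3 -m inch '[[[0.6,0,0.1,0.3,0],[0.6,0,0.2,0.6,0],[0.6,0,0.3,0.7,0],[0.6,0,0.3,0.7,0],[0.6,0,0.3,0.7,0]]]';python3 - <<'E'
from h import *
o,_,_=st();print(o['ft_torque'])
p,d=shot('side');np.savez('side27.npz',p=p,d=d)
q=np.clip((p[205:250,280:320,::-1].astype(float)-30)*2.0,0,255).astype(np.uint8);cv2.imwrite('pics/side27.png',cv2.resize(q,None,fx=13,fy=13,interpolation=cv2.INTER_CUBIC))
p,d=shot('top');crop(p,290,130,330,170,13,'pics/top27.png')
E
```

```text
clock: 53.1
eef_pos: [0.6349, -0.1663, 0.1008]
tool_rot: [0.669, 0.743, -0.0, 0.002]
ft_force: [0.1, -2.0, -0.1]
grip_width: 0.0093
t53.10 pos [ 634.9 -166.3  100.8] ang 95.95 tilt [ 0.0031 -0.0033] F [ 0.1 -2.  -0.1] w 9.3 j1,6 [-0.26 -0.36]
[-0.44428419 -0.01465545 -0.01174591]
```

View pics/side27.png

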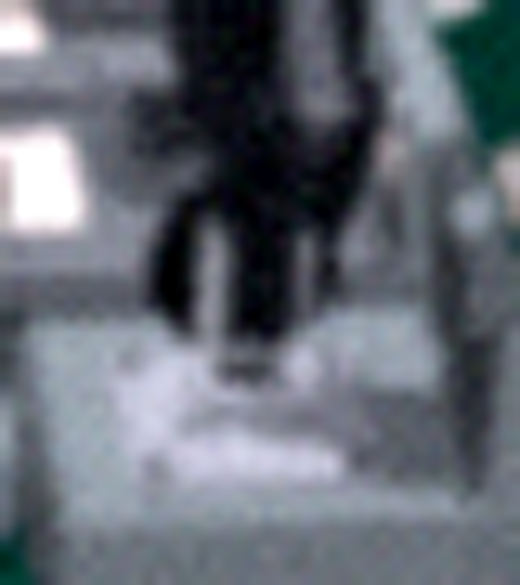

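View pics/top27.png

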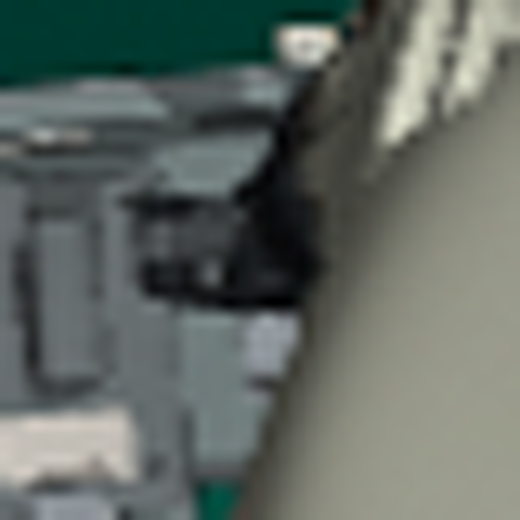

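```bash
python3 -m inch '[[[0.6,0,-0.03,0,3],[0.6,-0.03,-0.05,0,5],[0.6,-0.03,-0.05,-0.3,5],[0.6,-0.03,-0.05,-0.6,5],[0.6,-0.03,-0.05,-0.75,5]]]';python3 - <<'E'
from h import *
o,_,_=st();print(o['ft_torque'])
E
```

```text
clock: 53.82
eef_pos: [0.6345, -0.1663, 0.1084]
tool_rot: [0.701, 0.713, 0.0, 0.002]
ft_force: [0.1, -0.1, -0.2]
grip_width: 0.0093
t53.83 pos [ 634.5 -166.3  108.4] ang 90.97 tilt [ 0.0031 -0.0027] F [ 0.1 -0.1 -0.2] w 9.3 j1,6 [-0.26 -0.27]
[-0.04349527  0.01117533 -0.02510368]
```

Free at this angle: the key had slipped a few degrees in the pads. Continue up gently.

```bash
python3 -m inch '[[[0.6,0,0,-0.3,0],[0.6,0,0,-0.6,0],[0.6,0,0,-0.9,0],[0.6,0,0,-1.1,0],[0.6,0,0,-1.3,0]]]';python3 - <<'E'
from h import *
o,_,_=st();print(o['ft_torque'])
E
```

```text
clock: 54.45
eef_pos: [0.6344, -0.1662, 0.1215]
tool_rot: [0.701, 0.713, 0.0, 0.002]
ft_force: [-0.4, -0.0, -0.5]
grip_width: 0.0093
t54.45 pos [ 634.4 -166.2  121.5] ang 90.98 tilt [ 0.0031 -0.0026] F [-0.4 -0.  -0.5] w 9.3 j1,6 [-0.26 -0.27]
[-0.04954869  0.06101059 -0.03881412]
```

```bash
python3 -m inch '[[[0.6,0,0,-1,0],[0.6,0,0,-3,0],[0.6,0,0,-5,0],[0.6,0,0,-7,0],[0.6,0,0,-7,0]]]';python3 - <<'E'
from h import *
o,_,_=st();print(o['ft_torque']);e=o['eef_pos']
p,d=shot('side');np.savez('side28.npz',p=p,d=d);u,v=proj('side',e).astype(int)
q=p[v-15:v+50,u-30:u+30,::-1];q=np.clip((q.astype(float)-20)*1.5,0,255).astype(np.uint8);cv2.imwrite('pics/side28.png',cv2.resize(q,None,fx=9,fy=9,interpolation=cv2.INTER_CUBIC))
for z in(.014,.0235,.0575):print((proj('side',e-[0,0,z])-[u-30,v-15])*9)
to(.4435,.0799,.2,81)
E
```

```text
clock: 55.08
eef_pos: [0.6356, -0.1664, 0.1943]
tool_rot: [0.701, 0.713, 0.001, 0.004]
ft_force: [0.4, -0.3, -0.7]
grip_width: 0.0092
t55.08 pos [ 635.6 -166.4  194.3] ang 90.97 tilt [ 0.0081 -0.0039] F [ 0.4 -0.3 -0.7] w 9.2 j1,6 [-0.26 -0.27]
[0.0513457  0.01748445 0.08060969]
[269.9511414  181.46834685]
[267.95458357 209.63256739]
[260.97052442 308.15241954]
t55.12 pos [ 634.8 -166.2  192.7] ang 90.98 tilt [ 0.0055 -0.0032] F [ 0.9 -0.2 -2.2] w 9.2 j1,6 [-0.26 -0.27]
-> dx 24.93 dy -18.71 dz -0.92 roll 10.0 world [0.4435 0.0799 0.2   ]
```

View pics/side28.png

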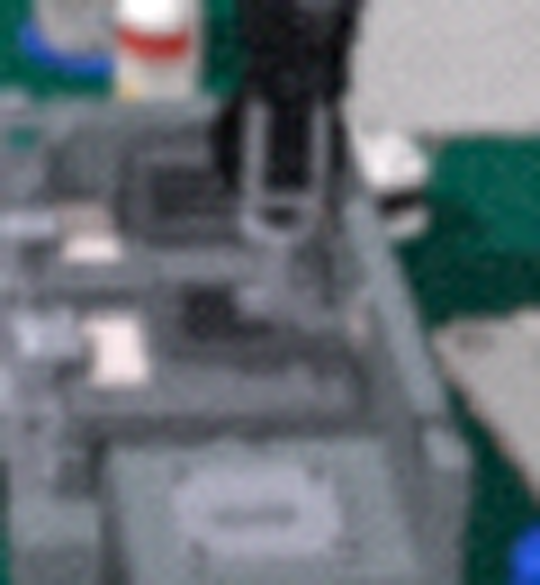

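Slot at (255,513) is in line, so the barrel is home. Carry the key back to the stand.

```bash
python3 -m inch '[[[0.6,4,-3,-1,3],[0.6,8.5,-6.5,-1,6],[0.6,13,-10,-1,9],[0.6,17.5,-13.5,-1,12],[0.6,21,-15.5,-1,15]]]';python3 -m inch '[[[0.6,1,-1,0,0],[0.6,1,-1,0,0],[0.6,1,-1,0,0],[0.6,1,-1,0,0],[0.6,1,-1,0,0]]]';python3 - <<'E'
from h import *
to(.4435,.0799,.18,76)
E
```

```text
clock: 55.75
eef_pos: [0.4735, 0.0425, 0.2001]
tool_rot: [0.788, 0.615, 0.0, 0.002]
ft_force: [1.0, 0.7, -0.0]
grip_width: 0.009
clock: 56.38
eef_pos: [0.4667, 0.0539, 0.1999]
tool_rot: [0.789, 0.615, 0.0, 0.002]
ft_force: [-0.3, 0.3, 0.1]
grip_width: 0.0094
t56.38 pos [466.7  53.9 199.9] ang 75.83 tilt [ 0.0028 -0.0033] F [-0.3  0.3  0.1] w 9.4 j1,6 [0.12 0.36]
-> dx 1.96 dy -2.89 dz 1.97 roll -0.2 world [0.4435 0.0799 0.18  ]
```

```bash
python3 -m inch '[[[0.6,1,-1.5,0,0],[0.6,1.96,-2.9,1,0],[0.6,1.96,-2.9,2,0],[0.6,1.96,-2.9,2,0],[0.6,1.96,-2.9,2,0]]]';python3 - <<'E'
from h import *
o,R,a=st();e=o['eef_pos']
p,d=shot('side');np.savez('side29.npz',p=p,d=d)
u,v=(proj('side',e)).astype(int)
crop(p,u-30,v-20,u+30,v+50,8,'pics/side29.png')
for off in((0,0,-.014),(0,0,-.0235),(0,0,-.0575)): print((proj('side',e+off)-[u-30,v-20])*8)
print('hang',(proj('side',[.4435,.0799,.055])-[u-30,v-20])*8)
p,d=shot('top');crop(p,225,180,265,230,10,'pics/top29.png')
E
```

```text
clock: 57.0
eef_pos: [0.4438, 0.0798, 0.1799]
tool_rot: [0.789, 0.614, 0.0, 0.002]
ft_force: [-0.2, 0.1, -0.9]
grip_width: 0.009
t57.00 pos [443.8  79.8 179.9] ang 75.82 tilt [ 0.0032 -0.0034] F [-0.2  0.1 -0.9] w 9.0 j1,6 [0.18 0.43]
[245.32621057 193.72433768]
[245.97876317 215.02009939]
[248.27161263 289.8462141 ]
hang [252.01059673 431.83638752]
```

View pics/side29.png

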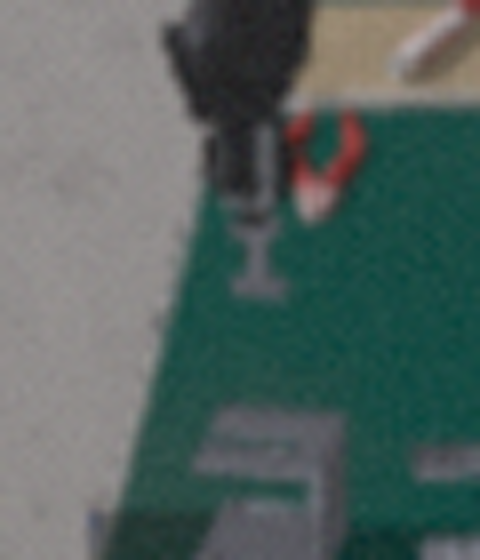

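View pics/top29.png

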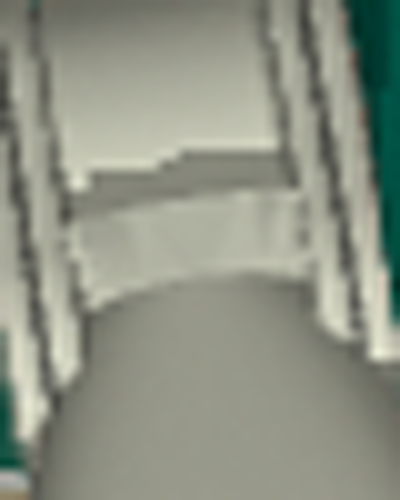

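Bit now sits ~2 mm toward +x of the TCP (bit at (259,290)); target TCP x = 0.4418.

```bash
python3 -m inch '[[[0.6,-0.05,-0.2,1.5,0],[0.6,-0.05,-0.2,3,0],[0.6,-0.05,-0.2,4.5,0],[0.6,-0.05,-0.2,6,0],[0.6,-0.05,-0.2,6,0]]]';python3 - <<'E'
from h import *
to(.4418,.0799,.105,76)
p,d=shot('side');crop(p,210,160,270,220,8,'pics/side30.png')
E
```

```text
clock: 57.72
eef_pos: [0.4415, 0.0792, 0.1193]
tool_rot: [0.789, 0.614, -0.001, 0.002]
ft_force: [1.0, -0.1, 0.1]
grip_width: 0.0091
t57.73 pos [441.5  79.2 119.3] ang 75.78 tilt [ 0.0015 -0.0036] F [ 1.  -0.1  0.1] w 9.1 j1,6 [0.18 0.43]
-> dx 0.08 dy 0.01 dz 1.43 roll -0.2 world [0.4418 0.0799 0.105 ]
```

View pics/side30.png

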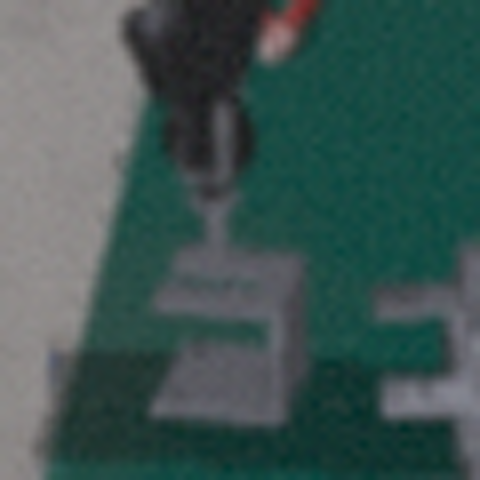

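```bash
python3 -m inch '[[[0.6,0.08,0,0.4,0],[0.6,0.08,0,0.8,0],[0.6,0.08,0,1.1,0],[0.6,0.08,0,1.4,0],[0.6,0.08,0,1.4,0]]]';python3 - <<'E'
from h import *
to(.4418,.0799,.085,76)
E
```

```text
clock: 58.4
eef_pos: [0.4421, 0.0801, 0.1058]
tool_rot: [0.789, 0.614, -0.0, 0.002]
ft_force: [0.2, 0.3, -0.5]
grip_width: 0.0092
t58.40 pos [442.1  80.1 105.8] ang 75.78 tilt [ 0.0025 -0.0034] F [ 0.2  0.3 -0.5] w 9.2 j1,6 [0.18 0.43]
-> dx -0.02 dy -0.03 dz 2.08 roll -0.2 world [0.4418 0.0799 0.085 ]
```

```bash
python3 -m inch '[[[0.6,0,0,0.5,0],[0.6,0,0,1,0],[0.6,0,0,1.4,0],[0.6,0,0,1.8,0],[0.6,0,0,2.1,0]]]';python3 - <<'E'
from h import *
to(.4418,.0799,.083,76)
p,d=shot('side');crop(p,210,160,270,220,8,'pics/side31.png')
E
```

```text
clock: 59.02
eef_pos: [0.4421, 0.08, 0.0845]
tool_rot: [0.789, 0.614, -0.0, 0.002]
ft_force: [1.0, -0.3, -0.6]
grip_width: 0.0093
t59.02 pos [442.1  80.   84.5] ang 75.78 tilt [ 0.0022 -0.0035] F [ 1.  -0.3 -0.6] w 9.3 j1,6 [0.18 0.43]
-> dx -0.01 dy -0.02 dz 0.15 roll -0.2 world [0.4418 0.0799 0.083 ]
```

View pics/side31.png

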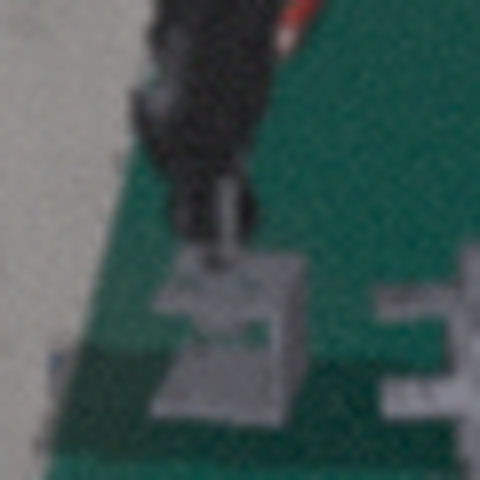

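The bit shows below the plate at (218,330). Lower to contact.

```bash
python3 -m inch '[[[0.6,0,0,0.08,0],[0.6,0,0,0.16,0],[0.6,0,0,0.2,0],[0.6,0,0,0.25,0],[0.6,0,0,0.25,0]]]';python3 - <<'E'
from h import *
st()
E
```

```text
clock: 59.7
eef_pos: [0.4421, 0.08, 0.0834]
tool_rot: [0.789, 0.614, 0.0, 0.002]
ft_force: [-4.0, -0.5, 12.3]
grip_width: 0.0093
t59.70 pos [442.1  80.   83.4] ang 75.78 tilt [ 0.0029 -0.0034] F [-4.  -0.5 12.3] w 9.3 j1,6 [0.18 0.43]
```

```bash
python3 -m inch '[[[0.6,0,0,-0.02,0],[1.5,0,0,-0.02,0],[3,0,0,-0.02,0],[4,0,0,-0.02,0],[4,0,0,-0.02,0]]]';python3 -m inch '[[[4,0,0,-1,0],[4,0,0,-3,0],[4,0,0,-6,0],[4,0,0,-9,0],[4,0,0,-9,0]]]';python3 - <<'E'
from h import *
st()
p,d=shot('side');np.savez('side32.npz',p=p,d=d);crop(p,205,150,335,270,5,'pics/side32.png')
crop(p,210,160,270,220,8,'pics/side32b.png')
E
```

```text
clock: 60.32
eef_pos: [0.442, 0.0799, 0.0834]
tool_rot: [0.789, 0.614, -0.0, 0.002]
ft_force: [-1.2, -0.8, -0.2]
grip_width: 0.0405
clock: 60.95
eef_pos: [0.4438, 0.0806, 0.1764]
tool_rot: [0.789, 0.614, 0.003, 0.004]
ft_force: [-0.1, 0.3, -0.9]
grip_width: 0.0402
t60.95 pos [443.8  80.6 176.4] ang 75.78 tilt [ 0.0089 -0.0023] F [-0.1  0.3 -0.9] w 40.2 j1,6 [0.18 0.43]
```

View pics/side32b.png

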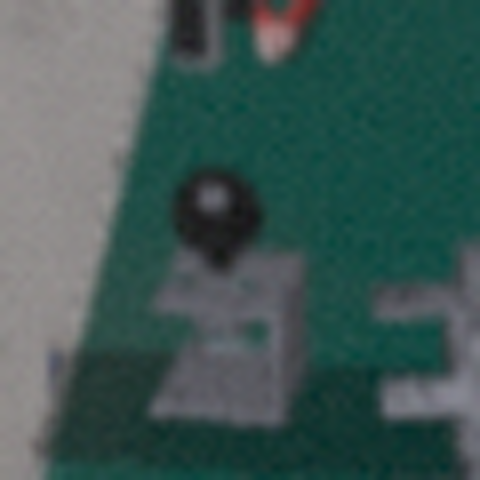

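View pics/side32.png

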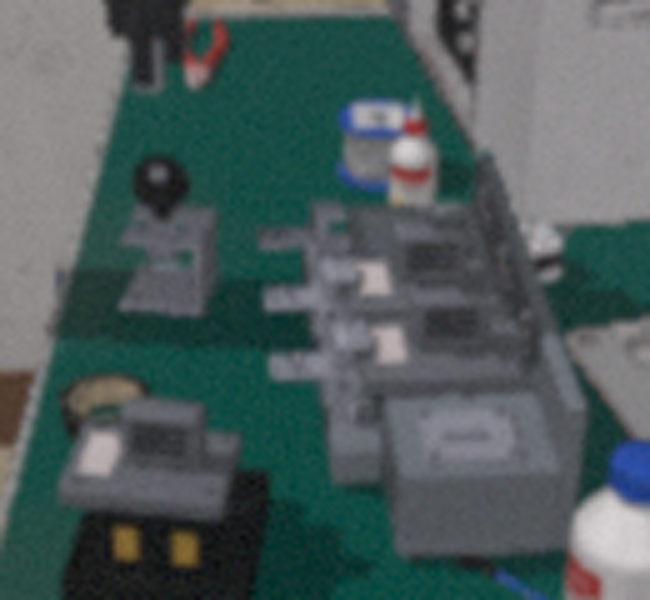

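Key hangs upright; latch tabs level. Move the arm away for a final top check.

```bash
python3 -m inch '[[[4,2,-3,-2,0],[4,6,-7,-5,0],[4,10,-12,-6,0],[4,15,-16,-6,0],[4,19,-18,-6,0]]]';python3 -m inch '[[[4,0,0,0,0],[4,0,0,0,0],[4,0,0,0,0],[4,0,0,0,0],[4,0,0,0,0]]]';python3 - <<'E'
from h import *
st()
p,d=shot('top');np.savez('top33.npz',p=p,d=d);crop(p,140,125,400,230,3,'pics/top33.png');C=cloud('top',d);packs(C,d)
a=np.radians(RY);M=np.array([[np.cos(a),-np.sin(a)],[np.sin(a),np.cos(a)]]);L=(C[...,:2]-RO)@M*1000;Z=C[...,2]*1000
z0=np.load('top0.npz');C0=cloud('top',z0['d']);L0=(C0[...,:2]-RO)@M*1000;Z0=C0[...,2]*1000
def med(L,Z,x,y,r=5,q=50):
    m=(abs(L[...,0]-x)<r)&(abs(L[...,1]-y)<r);return np.round(np.percentile(Z[m],q),1) if m.any() else None
for y in(76,0,-76): print(y,'tab',med(L,Z,-88,y),med(L0,Z0,-88,y),'hook',med(L,Z,-56,y),med(L0,Z0,-56,y),'plate front',med(L,Z,-35,y),'plate rear',med(L,Z,32,y),'side',med(L,Z,0,y+22),med(L,Z,0,y-22),'grip',med(L,Z,0,y))
b=(abs(C[...,0]-.445)<.05)&(abs(C[...,1]-.08)<.05)&(Z>66)&(Z<125);print('bow',C[b][:,:2].mean(0)*1000,Z[b].max())
E
```

```text
clock: 61.62
eef_pos: [0.3126, 0.3102, 0.2328]
tool_rot: [0.789, 0.615, 0.001, 0.003]
ft_force: [0.5, -0.5, 0.7]
grip_width: 0.0401
clock: 62.25
eef_pos: [0.313, 0.3095, 0.2329]
tool_rot: [0.789, 0.614, 0.001, 0.003]
ft_force: [-0.0, -0.3, -0.6]
grip_width: 0.0399
t62.25 pos [313.  309.5 232.9] ang 75.77 tilt [ 0.0052 -0.0036] F [-0.  -0.3 -0.6] w 39.9 j1,6 [0.78 1.03]
plate 386 z 0.0617 [ 461.4 -192.7] [64.5 89.6] 83.52 mean [ 459.3 -191.3]
grip 67 z 0.0963 [ 468.3 -193.2] [19. 42.] 86.1 mean [ 468.5 -192.7]
76 tab 64.8 65.3 hook 85.1 83.3 plate front 59.5 plate rear 38.4 side 16.8 13.1 grip 15.2
0 tab 66.0 66.4 hook 84.7 81.7 plate front 77.0 plate rear 77.3 side 75.0 77.1 grip 112.3
-76 tab 68.3 67.0 hook 81.7 86.8 plate front 73.7 plate rear 74.7 side 76.6 74.5 grip 112.1
bow [441.71722756  80.18612498] 109.56398509680004
```

View pics/top33.png

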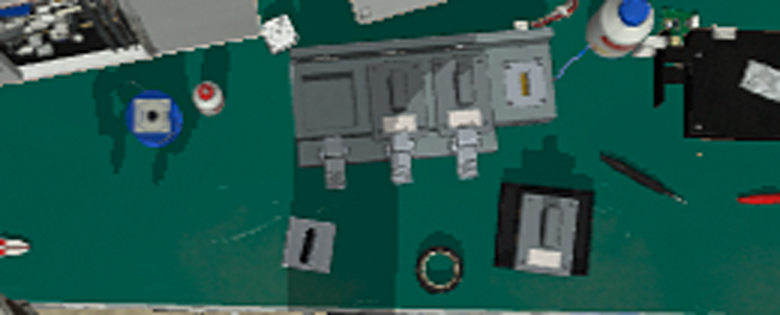

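Both packs sit level (plate tops ~76 mm, grips 112 mm), the tabs read 65–68 mm (shut, as at the start), the lock slot is in line at (525,85), the key hangs at (308,245), and the bystanders haven't moved.

```bash
python3 -c "
from workcell import ticket
print(ticket.job_done())"
```

```text
the job is handed in; nothing more can be done
None
```

I finished every step in the order asked and handed the job in at about 62 s; no verdict came back.

**What I did:**
- I pressed latch3, lifted the charged pack out of the right bay and stood it in the tray.
- I loaded one bench pack into the right bay, whose latch was still open, and the other into the middle bay after pressing latch2. Only two packs were on the bench, so the left bay stays empty with its latch shut.
- I inserted the key and turned it clockwise to its stop. I then turned it home, withdrew it and hung it back in its stand.

**Last checks:**
- **Packs in the rack:** both sit level, with plate tops about 76 mm and grips 112 mm high, as a seated pack should.
- **Latches:** all three thumb tabs are back at their shut height, 65 to 68 mm.
- **Charged pack:** it stands flat on the tray floor.
- **Key and lock:** the keyhole slot is back in line. The key hangs upright within 1 mm of where it started.
- **Other things:** nothing else appears to have moved.

**What did not go cleanly:**
- **Key turn:** I judged the stop by torque, which rose from 0.13 to 0.69 N·m at 83° to 91° of turn. The key slipped a few degrees in the jaws there.
- **Key withdrawal:** because of that slip, the first pull caught under the lock plate at about 36 N. I turned the key 5° and it came out with no force.
- **Tray placement:** the charged pack met the tray floor at about 45 N at the wrist, harder than I intended but well under the 120 N limit.
- **Cameras:** the side camera read 2 to 4 mm off from the top one. I used the top camera's positions, and they fitted when the packs and key went in.

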